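# Set up the sample turntable

### The arm

A 6-joint arm with a two-finger parallel gripper is mounted at the origin on the work surface. World frame = base frame: x ahead of the robot, y to its left, z up, the work surface at z = 0. Lengths are in m, angles in rad, forces in N, time in s.
With the tool pointing down it reaches from about 0.35 to 0.975 m from the base axis. Payload 4.9 kg.
Tool frame: the origin (TCP) lies at the very end of the fingers, on their centre line; the grasp point (between the pads) lies manip.grip_depth behind it (manip.grip_depth is the distance from the TCP to the grasp point, in m); x points along the fingers, y is the direction in which the jaws open and shut, and the axes are right-handed (so a half turn about x gives the same grasp; the last joint's range is limited). The gripper opens to 85 mm and grips with 20 to 120 N. Pads are 22 mm wide; open, the fingers measure 114 mm over their backs; the gripper's body (76 mm by 85 mm) begins 54 mm behind the grasp point. The pads swing forward as they close: fully open they stand 13 mm farther back than shut.
Start: joints at [1.009, 0.053, 1.613, -0, 1.476, -0.119], TCP at [0.268, 0.565, 0.21] pointing down, gripper open.
Joint ranges: [-3.01, 3.01], [-1.01, 2.22], [0.06, 2.58], [-1.02, 4.17], [0.09, 2.62], [-3.14, 3.14]. Speed limits (rad/s): [2.57, 2.57, 3.14, 3.14, 3.14, 3.14].

### API

Orientations are given as a unit quaternion [x, y, z, w].
In Python, from station import manip gives the robot as it stands.
- The arm moves only by the tool arm_command, never from a script. Its argument "series" is a list of rows, each an object with "rotation": the turn, a rotation vector about the tool's x, y, z in rad, a list of three; "dp": the shift along the tool's x, y, z in m, a list of three; "hand": the closure, from 0 (fully open) to 1 (shut). A call has exactly 10 rows; each row shifts and turns the commanded pose from where the row before left it, along the tool's axes as they then stand; what a row does not reach is not made up. A row lasts 1/8 s, in which the tool goes at most 62.5 mm and 10.7 degrees, less where a joint would pass 70% of its speed; a pose out of reach is approached as far as the arm can. A call with a gripper value outside its range is refused whole. The fingers move at their own pace and stop on an object; "grip_force" is the grip in N (left out, the last holds). Time passes only in rows, so rows that do not move let the fingers close, or fill a call up. It gives the time, the measured TCP pose, the force and the opening at its end, in the units of the state.
- manip.observe(): the state, without advancing time (a new reading comes with each control period).
- manip.capture(name): name is "scene" or "side" or "wrist"; returns the picture (400x640x3 uint8, blue, green, red); there is no depth.
- manip.calibration(name): a dict with "K" (3x3 intrinsics, pixels), "world_from_camera" (4x4, takes a point from camera to world coordinates). Camera axes: x right, y up, looking along -z (the intrinsics and any distortion apply to the point x, -y, -z); pixel columns grow to the right and rows downward; lengths in m; the calibration is good to about 2 mm. A picture is of the moment at which its call begins: read the wrist's pose just before it. calibration takes no time and is no camera call; for the wrist camera it gives the pose at the moment of the call.
- manip.job_done(): hands the job in, once; it reports no verdict.
Trained networks look in the newest picture that a camera, given by its name, has taken for a name from the list of things; names that differ only in an ending like _2 or _b are one class to them, and where a whole thing is asked for, a point or a joint stands for the part that bears it (a point fixed in the world has none). Each returns a list of dicts, best first, with "conf" (0 to 1); they miss things now and then, are a little off and sometimes report something else, mostly with a low value. They report only what shows in the picture. A call takes as long as a camera call.
- manip.search_frame(camera, label): "extent" ([left, top, width, height] in pixels, round what is visible of it).
- manip.regions_of(camera, label): "pixels" (400x640 bool, what is visible of it) and "extent" ([left, top, width, height] in pixels, round what is visible of it).
- manip.spot_point(camera, label): "point" ([column, row] in pixels: a listed point, or the origin of a listed thing).
The state is a dict: "clock": time; "joint_pos": joint angles; "joint_velocities": joint speeds; "joint_efforts": joint torques, N m; "ee_pos": TCP position; "tcp_rot": TCP orientation; "ft_force": force on the tool from outside, world axes, zero at the start; "wrist_torque": the same for the moment, N m; "width": finger opening in m.
Only numpy, scipy, OpenCV 4.12 (cv2) and the standard library are available. Lean on these libraries where they do the work, as an engineer would, in place of code of your own. Each camera call takes 0.05 s, during which the arm holds its last target. There are 200 camera calls.

### The job

Set up the sample turntable for the next round: lift the grey dust sleeve off the shaft and stand it upright in the square dish, then lower the white index tray over the central shaft and the pin until it lies flat on the turntable unit. Then lift every sample canister that hangs on the drying rack off its hook and stand each one upright in a tray well of its own, fully down, and finally press the start button all the way in. Leave the glasses, bottles and cup where they stand and tip no canister over.

Things in the scene. Friction and masses are not known exactly. Their poses are not given: they have to be found in the camera images.
- seat (a point): Point on the flat top (45 mm above the table) of the fixed white turntable unit, on the axis of its upright steel shaft: 16 mm diameter, rising 72 mm above the top, last 8 mm tapered, not turning. Housing 170 x 170 mm round it, plus a 100 mm wide console of equal height to -x, ending 175 mm from the shaft. Its x axis points from shaft to pin, z up.
- pin_foot (a point): Foot, on the housing top, of the upright anti-rotation pin: 8 mm diameter, 34 mm high (last 6 mm tapered), 48 mm from the shaft axis along +x of the unit.
- sleeve_mid (a point): Grey plastic dust sleeve, a loose tube open at both ends, 40 mm outer and 24 mm inner diameter, 80 mm high, 0.12 kg (varies), standing over the shaft on the housing top at the start. This point: on its axis, half-way up (40 mm).
- dish_floor (a point): Fixed square grey dish on the table, 88 x 88 mm, rim 14 mm above the table, walls 4 mm. This point: centre of its inner floor, 5 mm above the table (walls parallel to its x and y).
- tray_hub (a point): Loose index tray, 0.4 kg (varies), flat on the table: white plate 150 x 150 x 16 mm with a square aluminium hub to grip, 40 x 40 mm, sides parallel to the plate's, 16 to 62 mm above the plate's underside. This point: on the hub axis, 42 mm above the underside; z up, x towards the pin hole. A hole right through on the axis takes the shaft: 19 mm in the plate, 20 mm square in the hub.
- tray_pinhole (a point): Centre of the tray's 12 mm through hole for the pin, at the plate's underside, 48 mm along the tray's +x from the hub axis, in the middle of one side between two wells.
- start_top (a point): Top centre of the round start button (28 mm diameter, in a 44 mm black collar) on the console of the turntable unit, 140 mm from the shaft on the side opposite to the pin, 18 mm above the housing top, pressed straight down.
- start (a joint): Travel of the start button: 0 released, 0.006 m fully pressed; springs back; about 5 N presses it fully.
- rack: Fixed steel drying rack along its y; origin on the table under its middle. Foot 90 x 330 mm; rail 200 mm high, behind the hooks (6 to 18 mm to +x). Flat hooks 12 mm wide at y = -135, -45, 45, 135 mm point to -x: upper face 205 mm above the table, 60 mm long from the origin, the end turned up 10 mm. Three or four hooks carry a canister by its bail bar, 45 mm to -x of the origin.
- can0_mid (a point): Sample canister (all alike; absent: None), 0.12 kg (varies), hanging on a hook: steel cylinder 36 mm wide, 45 mm high, with a rigid upright bail: two straps 8 x 4 mm, 36 mm apart outside along its y, and a 6 mm bar on top, 91 mm high in all; window under the bar 40 mm high. Grip across the straps from above, 72 mm over its underside. This point: on its axis, 45.5 mm over the underside.
- can1_mid (a point): Sample canister, same as can0_mid; the same point.
- can2_mid (a point): Sample canister, same as can0_mid; the same point.
- can3_mid (a point): Sample canister, same as can0_mid; the same point.
- well0 (a point): Centre of a tray well (42 mm through hole), at the underside of the tray: x 48, y 48 mm from the hub axis in the tray's frame. A canister in it stands on the housing top.
- well1 (a point): Same for the well at x -48, y 48 mm.
- well2 (a point): Same for the well at x -48, y -48 mm.
- well3 (a point): Same for the well at x 48, y -48 mm.
- glass0: Stemmed tasting glass, 56 mm across, 112 mm high, loose; origin under its foot. Leave alone.
- glass1: Tasting glass as glass0.
- glass2: Tasting glass as glass0.
- bottle0: Sample bottle, 72 mm diameter, 210 mm high, loose; origin under its foot. Leave alone.
- bottle1: Small sample bottle, 66 mm diameter, 150 mm high, loose; origin under its foot. Leave alone.
- beaker: White cup, 64 mm across, 60 mm high, loose; origin under its foot. Leave alone.

How it is judged:
On the way, in this order (a step that is already met when the one before it is completed fails the run):
1. the dust sleeve stands upright in the dish (horizontal distance between sleeve_mid and dish_floor below 0.03 m and z of sleeve_mid in the frame of dish_floor below 0.045 m and angle between sleeve_mid's own z axis and vertical below 0.1 rad), for 0.3 s.
2. the index tray is on the shaft and the pin, flat on the turntable unit (horizontal distance between tray_hub and seat below 0.004 m and z of tray_hub in the frame of seat between 0.036 and 0.045 m and horizontal distance between tray_pinhole and pin_foot below 0.005 m and angle between tray_hub's own z axis and vertical below 0.06 rad), for 0.3 s.
3. every canister present stands fully down in a tray well (all of step 1 and all of step 2 and angle between each of can0_mid, can1_mid, can2_mid, can3_mid's own z axis and vertical below 0.12 rad and ((horizontal distance between can0_mid and well0 below 0.008 m and z of can0_mid in the frame of well0 below 0.051 m) or (horizontal distance between can0_mid and well1 below 0.008 m and z of can0_mid in the frame of well1 below 0.051 m) or (horizontal distance between can0_mid and well2 below 0.008 m and z of can0_mid in the frame of well2 below 0.051 m) or (horizontal distance between can0_mid and well3 below 0.008 m and z of can0_mid in the frame of well3 below 0.051 m)) and ((horizontal distance between can1_mid and well0 below 0.008 m and z of can1_mid in the frame of well0 below 0.051 m) or (horizontal distance between can1_mid and well1 below 0.008 m and z of can1_mid in the frame of well1 below 0.051 m) or (horizontal distance between can1_mid and well2 below 0.008 m and z of can1_mid in the frame of well2 below 0.051 m) or (horizontal distance between can1_mid and well3 below 0.008 m and z of can1_mid in the frame of well3 below 0.051 m)) and ((horizontal distance between can2_mid and well0 below 0.008 m and z of can2_mid in the frame of well0 below 0.051 m) or (horizontal distance between can2_mid and well1 below 0.008 m and z of can2_mid in the frame of well1 below 0.051 m) or (horizontal distance between can2_mid and well2 below 0.008 m and z of can2_mid in the frame of well2 below 0.051 m) or (horizontal distance between can2_mid and well3 below 0.008 m and z of can2_mid in the frame of well3 below 0.051 m)) and ((horizontal distance between can3_mid and well0 below 0.008 m and z of can3_mid in the frame of well0 below 0.051 m) or (horizontal distance between can3_mid and well1 below 0.008 m and z of can3_mid in the frame of well1 below 0.051 m) or (horizontal distance between can3_mid and well2 below 0.008 m and z of can3_mid in the frame of well2 below 0.051 m) or (horizontal distance between can3_mid and well3 below 0.008 m and z of can3_mid in the frame of well3 below 0.051 m))), for 0.3 s.
4. the start button is pressed in (value of joint start above 0.0045 m), for 0.05 s.
At the end, for the whole second after the job is handed in: Sleeve upright in the dish; tray within 5 mm of fully down, hub within 4 mm of the shaft axis, pin hole within 5 mm of the pin; each canister upright (0.12 rad) in a well, within 8 mm of its centre and 6 mm of fully down; then the start button was pressed over 4.5 mm and is released (all of step 3 and value of joint start below 0.002 m); the robot touches nothing.
It fails at once if a glass, bottle or cup that is not part of the job is moved by more than 4 cm or tipped (distance of any of glass0, glass1, glass2, bottle0, bottle1, beaker from where it was at the start of the episode above 0.04 m or angle between any of glass0, glass1, glass2, bottle0, bottle1, beaker's own z axis and vertical above 0.6 rad).
It fails at once if a canister is tipped over (angle between any of can0_mid, can1_mid, can2_mid, can3_mid's own z axis and vertical above 1 rad).
Of can0, can1, can2, can3 only 3 to 4 are there at a start; the rules pass over those that are not, and their reading is None.
At some moment in a run one of tray may be knocked a few centimetres aside while the robot is not near it.
It also fails if it takes over 210 s, if anything falls off the work surface, if the arm or the gripper's body presses on something with over 40 N, if the wrist force passes 120 N, or if a joint passes its speed limit or range.

## Working session

There is one attempt and no reset: what is moved stays moved. The work goes in short steps, Python scripts to look and compute and a tool call to move; the robot and the scene stay as the last step left them, time stands still between calls to the robot, and variables do not carry over. Pictures are saved under pics/ and viewed, about 12 in all and at most 16, crops included, and the job is handed in when it is done.

Besides the shell and the picture viewer there is one more tool, called as a command line: name --argument value ..., lists and objects as JSON in quotes. arm_command: Moves the arm, as the interface text tells. Its arguments: {"type":"object","properties":{"series":{"type":"array","items":{"type":"object","properties":{"rotation":{"type":"array","items":{"type":"number"}},"dp":{"type":"array","items":{"type":"number"}},"hand":{"type":"number"}}}},"grip_force":{"type":"number"}},"required":["series"]}

```bash
ls; mkdir -p pics
python3 - <<'E'
from station import manip
import cv2,numpy as np
print(manip.observe())
print(manip.grip_depth)
for n in ["scene","side"]:
    im=manip.capture(n); cv2.imwrite(f"pics/{n}0.png",im)
    c=manip.calibration(n); print(n,{k:np.round(v,4).tolist() if not isinstance(v,str) else v for k,v in c.items()})
    for l in ["seat","pin_foot","sleeve_mid","dish_floor","tray_hub","tray_pinhole","start_top","rack","can0_mid","glass0","bottle0","bottle1","beaker"]:
        print(n,l,[(round(d["conf"],2),np.round(d["point"],1).tolist()) for d in manip.spot_point(n,l)][:5])
a=cv2.imread("pics/scene0.png")
E
```

```text
pics
{'clock': 0.0, 'joint_pos': array([ 1.00899889e+00,  5.33420326e-02,  1.61428567e+00, -8.16716693e-06,
        1.47599251e+00, -1.18976224e-01]), 'joint_velocities': array([-0.00038621, -0.00037819,  0.00021677, -0.00201932,  0.00043139,
       -0.00024445]), 'joint_efforts': array([-1.34609845e-04, -3.93706441e+01, -3.70163512e+01, -1.95957437e-04,
        7.59706367e-03,  5.73591990e-06]), 'ee_pos': array([0.26744062, 0.56415925, 0.20887723]), 'tcp_rot': array([ 0.15460787,  0.69008166, -0.15596123,  0.68960844]), 'ft_force': array([-0.9347615 , -0.656073  , -1.10823222]), 'wrist_torque': array([ 0.03301804, -0.00824354,  0.06992383]), 'width': 0.0855115248114081}
0.0187
scene {'K': [[436.903, 0.0, 320.9127], [0.0, 436.903, 203.1101], [0.0, 0.0, 1.0]], 'world_from_camera': [[-0.3869, -0.5225, 0.7598, 1.6588], [0.9218, -0.239, 0.3051, 0.4944], [0.0222, 0.8185, 0.5741, 0.9836], [0.0, 0.0, 0.0, 1.0]]}
scene seat [(0.75, [245.9, 214.1]), (0.3, [318.6, 204.4])]
scene pin_foot [(0.93, [239.1, 219.3])]
scene sleeve_mid [(0.67, [243.3, 203.3]), (0.2, [260.8, 185.7])]
scene dish_floor 
[... 892 characters left out ...]
 [294.7, 243.9])]
side pin_foot [(0.73, [248.4, 192.7]), (0.56, [398.4, 268.5])]
side sleeve_mid [(0.85, [385.9, 263.4]), (0.73, [400.9, 267.7])]
side dish_floor [(0.84, [292.5, 241.7]), (0.21, [417.8, 236.9])]
side tray_hub [(0.59, [253.5, 189.6])]
side tray_pinhole [(0.92, [258.5, 190.2]), (0.55, [337.5, 182.5])]
side start_top [(0.39, [337.1, 286.9])]
side rack [(0.96, [328.6, 204.8])]
side can0_mid [(0.55, [335.4, 178.4])]
side glass0 [(0.91, [281.0, 326.2]), (0.89, [396.1, 231.5]), (0.72, [370.4, 215.3]), (0.49, [399.0, 269.6])]
side bottle0 [(0.94, [418.5, 234.9]), (0.92, [314.6, 363.4])]
side bottle1 [(0.94, [418.5, 234.9]), (0.92, [314.6, 363.4])]
side beaker [(0.71, [279.8, 171.8])]
```

```bash
sleep 1; ls pics
```

```text
scene0.png
side0.png
```

View pics/scene0.png

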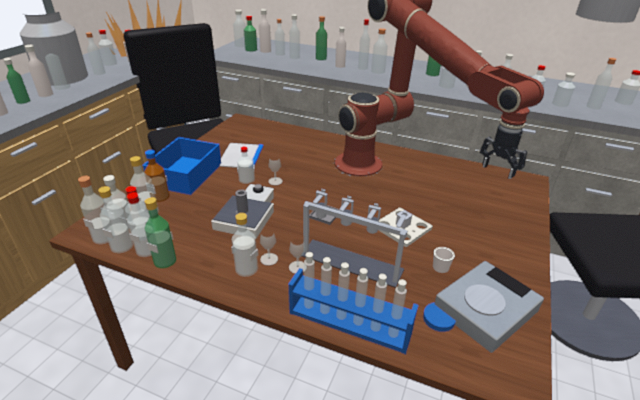

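View pics/side0.png

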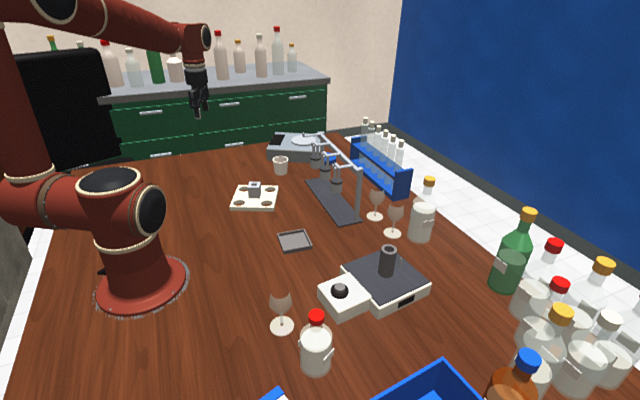

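Scene shot: turntable with sleeve at about (243,205), rack with three canisters at (320,205), (347,210), (374,215), tray at (405,225). Side shot: dish at (294,241), tray at (254,195), sleeve at (388,260), glass at (281,320) and bottle at (316,350) near the console. Triangulating now.

```bash
cat > h.py <<'E'
import numpy as np, cv2
from scipy.spatial.transform import Rotation as R
from scipy.optimize import least_squares
from station import manip
def ray(c,p):
    K=c["K"];T=c["world_from_camera"]
    d=np.linalg.inv(K)@[p[0],p[1],1]; d=T[:3,:3]@[d[0],-d[1],-d[2]]
    return T[:3,3],d/np.linalg.norm(d)
def atz(c,p,z):
    o,d=ray(c,p); return o+d*(z-o[2])/d[2]
def tri(obs):
    A=np.zeros((3,3));b=np.zeros(3)
    for c,p in obs:
        o,d=ray(c,p);M=np.eye(3)-np.outer(d,d);A+=M;b+=M@o
    x=np.linalg.solve(A,b)
    return x,[np.linalg.norm(np.cross(x-ray(c,p)[0],ray(c,p)[1])) for c,p in obs]
def proj(c,X):
    T=np.linalg.inv(c["world_from_camera"]);q=T[:3,:3]@np.asarray(X)+T[:3,3]
    u=c["K"]@[q[0],-q[1],-q[2]]; return u[:2]/u[2]
def spot(n,l,k=6):
    return [(round(d["conf"],2),np.round(d["point"],1).tolist()) for d in manip.spot_point(n,l)][:k]
def tool():
    s=manip.observe(); return s["ee_pos"],R.from_quat(s["tcp_rot"]),s
E
python3 - <<'E'
from h import *
S=manip.calibration("scene");D=manip.calibration("side")
r=lambda x:np.round(x,4).tolist()
Z=dict(seat=.045,pin=.045,sleeve=.085,dish=.005,hub=.042,phole=0,start=.063,rack=0,b=0)
P=dict(seat=([245.9,214.1],[382.6,272.3]),sleeve=([243.3,203.3],[385.9,263.4]),dish=([323.3,213.6],[292.5,241.7]),hub=([403.7,220.4],[253.5,189.6]),phole=([413,234.5],[258.5,190.2]),start=([258.4,185.4],[337.1,286.9]),pin=([239.1,219.3],[398.4,268.5]),rack=([352.4,264.7],[328.6,204.8]))
for k,(a,b) in P.items():
    x,e=tri([(S,a),(D,b)]); print(k,r(x),r(e),"z-plane",r(atz(S,a,Z[k])),r(atz(D,b,Z[k])))
for k,c,p in [("g",S,[267,256]),("g",S,[276.2,178.2]),("g",S,[298.4,268.6]),("b",S,[245.2,264.8]),("b",S,[248.4,179.8]),("beaker",S,[438.1,266]),("g",D,[281,326.2]),("g",D,[396.1,231.5]),("g",D,[370.4,215.3]),("b",D,[418.5,234.9]),("b",D,[314.6,363.4]),("bk",D,[279.8,171.8])]: print(k,r(atz(c,p,0)))
for n in ["scene","side"]:
    im=cv2.imread(f"pics/{n}0.png")
    x,y,w,h=dict(scene=(200,140,250,150),side=(220,120,230,220))[n]
    o=cv2.resize(im[y:y+h,x:x+w],None,fx=3.2 if n=="scene" else 2.7,fy=3.2 if n=="scene" else 2.7,interpolation=2); cv2.imwrite(f"pics/{n}0c.png",o)
E
```

```text
seat [0.5797, -0.233, 0.0329] [0.0016, 0.0016] z-plane [0.5921, -0.2228, 0.045] [0.5724, -0.2451, 0.045]
sleeve [0.5759, -0.2438, 0.0747] [0.003, 0.003] z-plane [0.5856, -0.2338, 0.085] [0.5701, -0.256, 0.085]
dish [0.4191, 0.0093, 0.0034] [0.0021, 0.0021] z-plane [0.4236, 0.0093, 0.005] [0.4175, 0.0098, 0.005]
hub [0.3784, 0.3045, 0.0356] [0.0012, 0.0012] z-plane [0.3888, 0.3053, 0.042] [0.3757, 0.2955, 0.042]
phole [0.4057, 0.3485, 0.0043] [0.0001, 0.0001] z-plane [0.4004, 0.3478, -0.0] [0.4074, 0.3558, 0.0]
start [0.4324, -0.2615, 0.0633] [0.0008, 0.0008] z-plane [0.4312, -0.2613, 0.063] [0.4329, -0.262, 0.063]
pin [0.6226, -0.2377, 0.0364] [0.004, 0.004] z-plane [0.6287, -0.2286, 0.045] [0.6184, -0.2488, 0.045]
rack [0.6213, 0.1944, -0.0188] [0.0027, 0.0027] z-plane [0.6379, 0.2014, 0.0] [0.6092, 0.1645, 0.0]
g [0.7147, -0.073, 0.0]
g [0.2663, -0.2725, 0.0]
g [0.7265, 0.048, 0.0]
b [0.781, -0.117, 0.0]
b [0.3266, -0.3726, -0.0]
beaker [0.5284, 0.4608, 0.0]
g [0.2882, -0.2689, 0.0]
g [0.7434, -0.0608, 0.0]
g [0.7137, 0.0507, 0.0]
b [0.7994, -0.1031, 0.0]
b [0.3229, -0.3868, -0.0]
bk [0.5284, 0.469, 0.0]
```

View pics/scene0c.png

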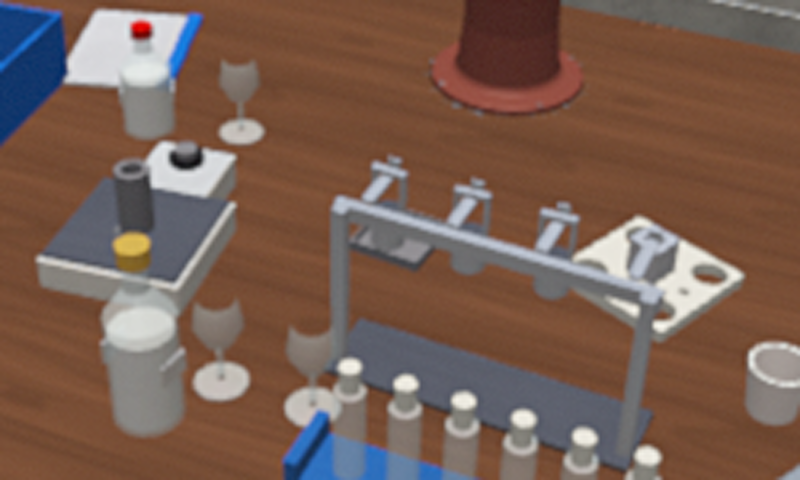

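The crop shows three canisters at crop (385,190), (465,220), (555,235). The +y hook is empty and holds none. The pin is hidden by bottle0, and the pin side faces away from the button. Next I'll check the wrist camera's offset and the direction of the first move.

```bash
cat >> h.py <<'E'
def goto(pos,yaw=None,tilt=True):
    """print move to TCP pos with tool x down and tool y at world angle yaw (mod pi)"""
    p,Rt,s=tool(); M=Rt.as_matrix()
    y=np.arctan2(M[1,1],M[0,1]); yaw=y if yaw is None else yaw
    c=[]
    for k in (-1,0,1):
        t=yaw+k*np.pi
        Y=np.array([np.cos(t),np.sin(t),0]);X=np.array([0,0,-1.]);G=np.column_stack([X,Y,np.cross(X,Y)])
        rv=R.from_matrix(M.T@G).as_rotvec(); c.append((np.linalg.norm(rv),rv,G))
    c.sort(key=lambda a:a[0]); _,rv,G=c[0]
    d=np.asarray(pos)-p
    print("p",np.round(p,4).tolist(),"yaw",round(y,4),"t",round(s["clock"],2),"w",round(s["width"],4),"j6",round(s["joint_pos"][5],2),"F",np.round(s["ft_force"],1).tolist())
    print(" rotvec",np.round(rv,4).tolist()," alt",np.round(c[1][1],2).tolist()," dp after rot",np.round(G.T@d,4).tolist())
E
python3 - <<'E'
from h import *
S=manip.calibration("scene")
p,Rt,s=tool(); C=manip.calibration("wrist"); T=C["world_from_camera"]
print("cam in tool",np.round(Rt.inv().apply(T[:3,3]-p),4), "view dir tool",np.round(Rt.inv().apply(-T[:3,2]),3),"right",np.round(Rt.inv().apply(T[:3,0]),3)); print(C["K"])
print(np.round(Rt.as_matrix(),3))
for q in [(307.2,204),(403,231.6)]: print(atz(S,q,.2))
goto([.53,-.24,.34])
E
```

```text
cam in tool [-0.1654  0.0002 -0.0755] view dir tool [0.955 0.001 0.298] right [-0.002  1.     0.001]
[[349.41523479   0.         324.90337   ]
 [  0.         349.41523479 201.37179624]
 [  0.           0.           1.        ]]
[[ 0.     0.428  0.904]
 [ 0.     0.904 -0.428]
 [-1.     0.     0.   ]]
[0.64402389 0.04106139 0.2       ]
[0.65512435 0.34820889 0.2       ]
p [0.2678, 0.5647, 0.2101] yaw 1.128 t 1.4 w 0.0854 j6 -0.12 F [-0.5, 0.4, 0.4]
 rotvec [-0.0, 0.0, -0.0]  alt [3.14, -0.0, -0.0]  dp after rot [-0.1299, -0.6148, 0.5817]
```

arm_command --series '[{"rotation":[-0.148,0,0],"dp":[-0.043,0,0],"hand":0},{"rotation":[-0.148,0,0],"dp":[-0.043,0,0],"hand":0},{"rotation":[-0.147,0,0],"dp":[-0.043,0,0],"hand":0},{"rotation":[0,0,0],"dp":[0,-0.058,0.018],"hand":0},{"rotation":[0,0,0],"dp":[0,-0.058,0.018],"hand":0},{"rotation":[0,0,0],"dp":[0,-0.058,0.018],"hand":0},{"rotation":[0,0,0],"dp":[0,-0.058,0.018],"hand":0},{"rotation":[0,0,0],"dp":[0,-0.058,0.018],"hand":0},{"rotation":[0,0,0],"dp":[0,-0.058,0.018],"hand":0},{"rotation":[0,0,0],"dp":[0,-0.058,0.018],"hand":0}]'

```text
clock: 2.65
ee_pos: [0.394, 0.1569, 0.3394]
tcp_rot: [-0.0, 0.707, 0.0, 0.708]
ft_force: [1.2, -0.6, -0.1]
width: 0.0853
```

arm_command --series '[{"rotation":[0,0,0],"dp":[0,-0.058,0.018],"hand":0},{"rotation":[0,0,0],"dp":[0,-0.058,0.018],"hand":0},{"rotation":[0,0,0],"dp":[0,-0.058,0.018],"hand":0},{"rotation":[0,0,0],"dp":[0,-0.058,0.018],"hand":0},{"rotation":[0,0,0],"dp":[0,-0.058,0.018],"hand":0},{"rotation":[0,0,0],"dp":[0,-0.058,0.018],"hand":0},{"rotation":[0,0,0],"dp":[0,-0.058,0.018],"hand":0},{"rotation":[0,0,0],"dp":[0,0,0],"hand":0},{"rotation":[0,0,0],"dp":[0,0,0],"hand":0},{"rotation":[0,0,0],"dp":[0,0,0],"hand":0}]'

```text
clock: 3.9
ee_pos: [0.5199, -0.2461, 0.3397]
tcp_rot: [-0.001, 0.707, 0.0, 0.707]
ft_force: [0.6, 0.3, -0.3]
width: 0.0853
```

Run:
```python
from h import *
p,Rt,s=tool(); print(p, Rt.as_matrix()[:,1],s["clock"])
im=manip.capture("wrist"); C=manip.calibration("wrist"); cv2.imwrite("pics/w1.png",im)
for l,z in [("seat",.045),("pin_foot",.045),("sleeve_mid",.085),("start_top",.063)]:
    for c,q in spot("wrist",l,3): print(l,c,q,np.round(atz(C,q,z),4))
d=manip.regions_of("wrist","sleeve_mid")[:2]
for a in d: print(a["conf"],a["extent"])
```

```text
[ 0.51994321 -0.24611328  0.33970053] [-1.64950343e-03  9.99998587e-01 -3.23446121e-04] 3.9
seat 0.76 [322.3, 194.8] [ 0.5795 -0.2492  0.045 ]
seat 0.66 [606.7, 222.3] [0.6198 0.1511 0.045 ]
pin_foot 0.59 [326.5, 227.6] [ 0.6278 -0.2434  0.045 ]
pin_foot 0.46 [324.6, 196.0] [ 0.5812 -0.2461  0.045 ]
sleeve_mid 0.56 [325.1, 201.5] [ 0.5765 -0.2454  0.085 ]
start_top 0.72 [307.9, 89.0] [ 0.4414 -0.2662  0.063 ]
0.7 [305.7, 182.0, 33.4, 47.7]
```

View pics/w1.png

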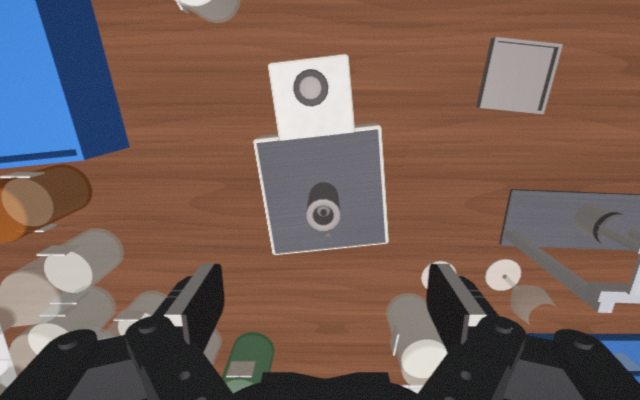

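The wrist view shows the sleeve top ring at (323,213), button at (311,88), pin near (328,236), dish at (520,76) and rack foot at (570,220). I'll refine the seat from the dark top's outline and the sleeve from its top ring.

```bash
cat > m.py <<'E'
from h import *
C=manip.calibration("wrist"); im=cv2.imread("pics/w1.png")
# dark housing top: flood fill from a point on it
m=np.zeros((402,642),np.uint8); cv2.floodFill(cv2.GaussianBlur(im,(3,3),0),m,(290,180),0,(10,)*3,(10,)*3,4|cv2.FLOODFILL_MASK_ONLY|cv2.FLOODFILL_FIXED_RANGE|(255<<8))
m=cv2.morphologyEx(m[1:-1,1:-1],cv2.MORPH_CLOSE,np.ones((7,7)))
c=max(cv2.findContours(m,0,1)[0],key=cv2.contourArea)[:,0]
W=np.array([atz(C,q,.045)[:2] for q in cv2.convexHull(c)[:,0]])
print("housing",cv2.minAreaRect((W*1000).astype(np.float32)))
print("corners px",cv2.boxPoints(cv2.minAreaRect(c)).round().tolist())
g=cv2.cvtColor(im,6)
cr=cv2.resize(im[60:270,230:410],None,fx=3,fy=3,interpolation=2);cv2.imwrite("pics/w1c.png",cr)
print("sleeve top",atz(C,(323,213),.125))
dc=[(496,38),(562,45),(545,113),(479,107)]; Dw=np.array([atz(C,q,.014)[:2] for q in dc]); print("dish",Dw.mean(0),Dw[1]-Dw[0],Dw[3]-Dw[0])
print("btn",atz(C,(311,88),.063))
E
python3 m.py
```

```text
housing ((578.6780395507812, -248.32778930664062), (157.03378295898438, 156.174560546875), 6.439777851104736)
corners px [[258.0, 143.0], [376.0, 130.0], [388.0, 240.0], [269.0, 253.0]]
sleeve top [ 0.57759944 -0.24851779  0.125     ]
dish [0.42547938 0.01277555] [0.00829222 0.08650615] [ 0.08563154 -0.01058192]
btn [ 0.4400831  -0.26292993  0.063     ]
```

View pics/w1c.png

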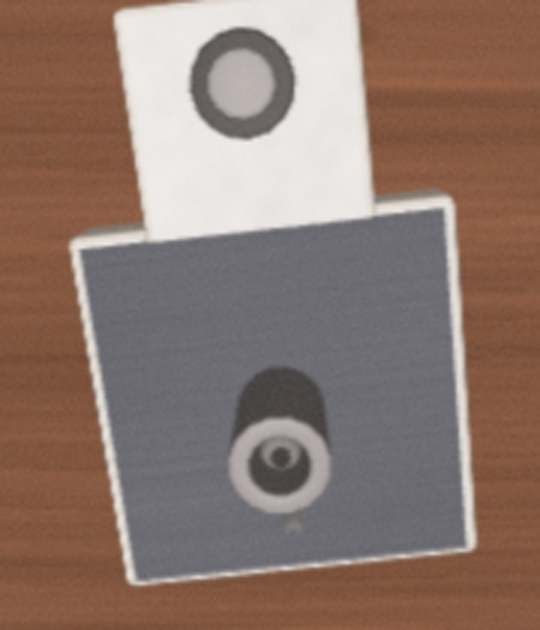

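arm_command --series '[{"rotation":[0,0,0],"dp":[0,-0.001,0.03],"hand":0.2},{"rotation":[0,0,0],"dp":[0.03,-0.0015,0.028],"hand":0.2},{"rotation":[0,0,0],"dp":[0.05,0,0],"hand":0.2},{"rotation":[0,0,0],"dp":[0.05,0,0],"hand":0.2},{"rotation":[0,0,0],"dp":[0.05,0,0],"hand":0.2},{"rotation":[0,0,0],"dp":[0.044,0,0],"hand":0.2},{"rotation":[0,0,0],"dp":[0.03,0,0],"hand":0.2},{"rotation":[0,0,0],"dp":[0,0,0],"hand":0.2},{"rotation":[0,0,0],"dp":[0,0,0],"hand":1},{"rotation":[0,0,0],"dp":[0,0,0],"hand":1}]' --grip_force 40

```text
clock: 5.45
ee_pos: [0.5796, -0.2505, 0.0881]
tcp_rot: [-0.001, 0.706, -0.001, 0.708]
ft_force: [0.4, 0.3, 0.4]
width: 0.0378
```

arm_command --series '[{"rotation":[0,0,0],"dp":[0,0,0],"hand":1},{"rotation":[0,0,0],"dp":[0,0,0],"hand":1},{"rotation":[0,0,0],"dp":[0,0,0],"hand":1},{"rotation":[0,0,0],"dp":[-0.01,0,0],"hand":1},{"rotation":[0,0,0],"dp":[-0.02,0,0],"hand":1},{"rotation":[0,0,0],"dp":[-0.02,0,0],"hand":1},{"rotation":[0,0,0],"dp":[-0.02,0,0],"hand":1},{"rotation":[0,0,0],"dp":[-0.02,0,0],"hand":1},{"rotation":[0,0,0],"dp":[-0.02,0,0],"hand":1},{"rotation":[0,0,0],"dp":[0,0,0],"hand":1}]'

```text
clock: 6.7
ee_pos: [0.5792, -0.2504, 0.1982]
tcp_rot: [-0.001, 0.706, -0.001, 0.709]
ft_force: [0.3, -0.2, -1.6]
width: 0.0381
```

arm_command --series '[{"rotation":[0,0,0],"dp":[0,0.0438,-0.0256],"hand":1},{"rotation":[0,0,0],"dp":[0,0.0438,-0.0256],"hand":1},{"rotation":[0,0,0],"dp":[0,0.0438,-0.0256],"hand":1},{"rotation":[0,0,0],"dp":[0,0.0438,-0.0256],"hand":1},{"rotation":[0,0,0],"dp":[0,0.0438,-0.0256],"hand":1},{"rotation":[0,0,0],"dp":[0,0.0438,-0.0256],"hand":1},{"rotation":[0,0,0],"dp":[0.02,0,0],"hand":1},{"rotation":[0,0,0],"dp":[0.03,0,0],"hand":1},{"rotation":[0,0,0],"dp":[0.03,0,0],"hand":1},{"rotation":[0,0,0],"dp":[0.03,0,0],"hand":1}]'

```text
clock: 7.95
ee_pos: [0.4236, 0.0125, 0.0828]
tcp_rot: [0.0, 0.708, -0.0, 0.706]
ft_force: [-0.1, -0.8, -2.1]
width: 0.0379
```

arm_command --series '[{"rotation":[0,0,0],"dp":[0.015,0,0],"hand":1},{"rotation":[0,0,0],"dp":[0.012,0,0],"hand":1},{"rotation":[0,0,0],"dp":[0.007,0,0],"hand":1},{"rotation":[0,0,0],"dp":[0.004,0,0],"hand":1},{"rotation":[0,0,0],"dp":[0,0,0],"hand":1},{"rotation":[0,0,0],"dp":[0,0,0],"hand":1},{"rotation":[0,0,0],"dp":[0,0,0],"hand":0.2},{"rotation":[0,0,0],"dp":[0,0,0],"hand":0.2},{"rotation":[0,0,0],"dp":[0,0,0],"hand":0.2},{"rotation":[0,0,0],"dp":[0,0,0],"hand":0.2}]'

```text
clock: 9.2
ee_pos: [0.4244, 0.013, 0.0472]
tcp_rot: [-0.0, 0.707, 0.0, 0.707]
ft_force: [-0.2, -0.3, 0.2]
width: 0.0684
```

arm_command --series '[{"rotation":[0,0,0],"dp":[-0.05,0,0],"hand":0.0},{"rotation":[0,0,0],"dp":[-0.06,0,0],"hand":0.0},{"rotation":[0,0,0],"dp":[-0.05,0,0],"hand":0.0},{"rotation":[0,0,0],"dp":[-0.03,0.045,-0.018],"hand":0},{"rotation":[0,0,0],"dp":[-0.03,0.049,-0.018],"hand":0},{"rotation":[0,0,0],"dp":[-0.03,0.049,-0.018],"hand":0},{"rotation":[0,0,0],"dp":[-0.03,0.049,-0.018],"hand":0},{"rotation":[0,0,0],"dp":[-0.02,0.049,-0.018],"hand":0},{"rotation":[0,0,0],"dp":[0,0.049,0],"hand":0},{"rotation":[0,0,0],"dp":[0,0,0],"hand":0}]'

```text
clock: 10.45
ee_pos: [0.3334, 0.3053, 0.3468]
tcp_rot: [-0.002, 0.707, 0.002, 0.707]
ft_force: [0.5, -0.7, -0.9]
width: 0.0853
```

Run:
```python
from h import *
p,Rt,s=tool(); print(p, Rt.as_matrix()[:,1],s["clock"])
im=manip.capture("wrist"); C=manip.calibration("wrist"); cv2.imwrite("pics/w2.png",im)
for l,z in [("tray_hub",.042),("tray_pinhole",.0),("tray_pinhole",.016),("well0",0),("can0_mid",.165)]:
    for c,q in spot("wrist",l,4): print(l,c,q,np.round(atz(C,q,z),4))
sd=manip.capture("side"); cv2.imwrite("pics/side1.png",sd); D=manip.calibration("side")
for c,q in spot("side","sleeve_mid",2): print("sleeve",c,q,atz(D,q,.045))
cv2.imwrite("pics/combo2.png",np.vstack([im, np.hstack([cv2.resize(sd[180:330,210:450],(320,200),interpolation=2),np.zeros((200,320,3),np.uint8)])]))
```

```text
[0.33338691 0.30525121 0.34679752] [-5.07286822e-03  9.99987097e-01 -2.68148604e-04] 10.45
tray_hub 0.73 [315.2, 201.7] [0.4056 0.2906 0.042 ]
tray_pinhole 0.7 [347.8, 208.7] [0.43   0.3397 0.    ]
tray_pinhole 0.7 [347.8, 208.7] [0.4246 0.3386 0.016 ]
well0 0.97 [333.8, 237.6] [0.4784 0.3185 0.    ]
well0 0.75 [301.4, 153.8] [0.3448 0.2695 0.    ]
well0 0.67 [276.9, 212.3] [0.4361 0.2299 0.    ]
well0 0.61 [362.5, 179.7] [0.3839 0.3609 0.    ]
sleeve 0.67 [296.6, 228.3] [0.43440924 0.01785965 0.045     ]
sleeve 0.65 [336.2, 176.5] [0.68854037 0.27110876 0.045     ]
```

View pics/combo2.png

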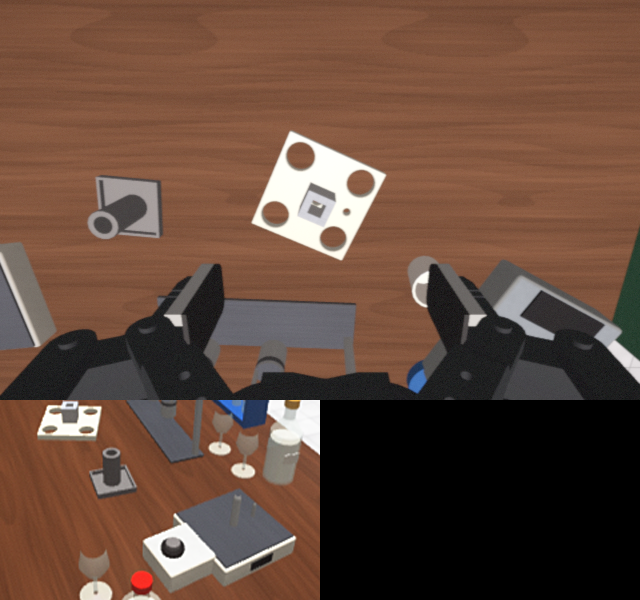

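The sleeve stands upright in the dish. The tray is rotated, with its hub at (316,205) and pin hole at (347,211). Now fitting the plate outline.

```bash
cat > tray.py <<'E'
from h import *
import sys
def trayfit(im,C,z,seed,tol=25):
    m=np.zeros((402,642),np.uint8); cv2.floodFill(im.copy(),m,seed,0,(tol,)*3,(tol,)*3,4|cv2.FLOODFILL_MASK_ONLY|cv2.FLOODFILL_FIXED_RANGE|(255<<8))
    c=max(cv2.findContours(m[1:-1,1:-1],0,1)[0],key=cv2.contourArea)
    W=np.array([atz(C,q,z)[:2] for q in cv2.convexHull(c)[:,0]])
    return cv2.minAreaRect((W*1000).astype(np.float32))
if __name__=="__main__":
    im=cv2.imread("pics/w2.png"); C=manip.calibration("wrist")
    r=trayfit(im,C,.016,(330,170)); print(r)
    th=np.deg2rad(r[2]); c=np.array(r[0])/1e3
    ph=atz(C,(347.3,211.3),.016)[:2]; d=ph-c; print("pinhole",ph,"dir",np.arctan2(d[1],d[0]),np.linalg.norm(d),"rect",th,th+np.pi/2)
    print("hubtop",atz(C,(317,208),.062))
    yaw=min([th,th+np.pi/2,th-np.pi/2,th+np.pi],key=lambda a:abs(a-np.arctan2(d[1],d[0])))
    print("tray yaw",yaw)
    for y in (yaw,yaw+np.pi/2): goto([c[0],c[1],.025],y)
E
python3 tray.py
```

```text
((410.5672912597656, 290.7349853515625), (149.35470581054688, 149.47113037109375), 65.2955551147461)
pinhole [0.43042451 0.33622804] dir 1.1592347678957744 0.04963795973516031 rect 1.1396224236697432 2.7104187504646395
hubtop [0.40966731 0.29182031 0.062     ]
tray yaw 1.1396224236697432
p [0.3345, 0.3022, 0.3472] yaw 1.5693 t 10.85 w 0.0853 j6 -1.0 F [-0.4, -0.5, 0.4]
 rotvec [0.4297, 0.0002, -0.0001]  alt [-2.71, 0.0, 0.0]  dp after rot [0.3222, 0.0213, 0.0739]
p [0.3345, 0.3022, 0.3472] yaw 1.5693 t 10.85 w 0.0853 j6 -1.0 F [-0.4, -0.5, 0.4]
 rotvec [-1.1411, 0.0003, 0.0001]  alt [2.0, 0.0, -0.0]  dp after rot [0.3222, -0.0739, 0.0213]
```

arm_command --series '[{"rotation":[-0.163,0,0],"dp":[0.02,0,0],"hand":0},{"rotation":[-0.163,0,0],"dp":[0.02,0,0],"hand":0},{"rotation":[-0.163,0,0],"dp":[0.02,0,0],"hand":0},{"rotation":[-0.163,0,0],"dp":[0.02,0,0],"hand":0},{"rotation":[-0.163,0,0],"dp":[0.02,0,0],"hand":0},{"rotation":[-0.163,0,0],"dp":[0.02,0,0],"hand":0},{"rotation":[-0.163,0,0],"dp":[0.02,0,0],"hand":0},{"rotation":[0,0,0],"dp":[0,-0.038,0.01],"hand":0},{"rotation":[0,0,0],"dp":[0,-0.037,0.01],"hand":0},{"rotation":[0,0,0],"dp":[0,0,0],"hand":0}]'

```text
clock: 12.1
ee_pos: [0.4125, 0.2888, 0.207]
tcp_rot: [-0.381, 0.596, 0.381, 0.596]
ft_force: [-0.7, -0.0, 0.8]
width: 0.0853
```

```bash
cat > t2.py <<'E'
from h import *
from tray import trayfit
P=[];rs=[]
for i in range(3):
    p,Rt,s=tool(); C=manip.calibration("wrist"); im=manip.capture("wrist"); 
    M=Rt.as_matrix(); P.append(p)
    if i==0: cv2.imwrite("pics/w3.png",im)
    q=proj(C,[.4106,.2907,.016]); 
    # seed on the plate near hub, between wells
    sd=tuple(int(v) for v in proj(C,np.r_[np.array([.4106,.2907])-.06*np.array([np.cos(1.1396),np.sin(1.1396)]),.016]))
    r=trayfit(im,C,.016,sd); a=np.array(r[0])/1e3-p[:2]
    rs.append([*(M[:2,1:].T@a),np.deg2rad(r[2]),np.arctan2(M[1,1],M[0,1]),*r[1]]); 
print(np.round(rs,4)); print(np.mean(P,0))
print("hub rel tool y,z",np.mean(rs,0)[:2])
for l in ("tray_hub","tray_pinhole"): print(l,spot("wrist",l,2))
E
python3 t2.py
```

```text
[[6.500000e-03 3.800000e-03 1.149000e+00 2.708500e+00 1.495008e+02
  1.495026e+02]
 [5.000000e-03 4.100000e-03 1.146600e+00 2.709600e+00 1.497483e+02
  1.495329e+02]
 [4.200000e-03 4.100000e-03 1.147200e+00 2.710600e+00 1.497223e+02
  1.496277e+02]]
[0.41151262 0.28915584 0.20699602]
hub rel tool y,z [0.00522636 0.00400783]
tray_hub [(0.9, [327.0, 177.7])]
tray_pinhole []
```

View pics/w3.png

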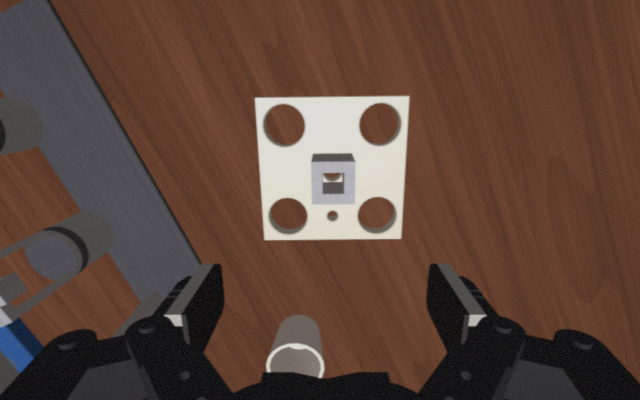

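The tray is square in view, hub at (333,183), pin hole at (332,216) towards tool +z. Correcting by 5 and 4 mm and descending to grip the hub.

arm_command --series '[{"rotation":[-0.009,0,0],"dp":[0.03,0.005,0.004],"hand":0.1},{"rotation":[0,0,0],"dp":[0.05,0,0],"hand":0.1},{"rotation":[0,0,0],"dp":[0.05,0,0],"hand":0.1},{"rotation":[0,0,0],"dp":[0.033,0,0],"hand":0.1},{"rotation":[0,0,0],"dp":[0.02,0,0],"hand":0.1},{"rotation":[0,0,0],"dp":[0,0,0],"hand":0.1},{"rotation":[0,0,0],"dp":[0,0,0],"hand":1},{"rotation":[0,0,0],"dp":[0,0,0],"hand":1},{"rotation":[0,0,0],"dp":[0,0,0],"hand":1},{"rotation":[0,0,0],"dp":[0,0,0],"hand":1}]' --grip_force 70

```text
clock: 13.6
ee_pos: [0.4091, 0.2965, 0.0261]
tcp_rot: [-0.385, 0.592, 0.385, 0.594]
ft_force: [-1.3, 0.5, 6.0]
width: 0.0382
```

arm_command --series '[{"rotation":[0,0,0],"dp":[0,0,0],"hand":1},{"rotation":[0,0,0],"dp":[-0.01,0,0],"hand":1},{"rotation":[0,0,0],"dp":[-0.02,0,0],"hand":1},{"rotation":[0,0,0],"dp":[-0.03,0,0],"hand":1},{"rotation":[0,0,0],"dp":[-0.04,0,0],"hand":1},{"rotation":[0,0,0],"dp":[-0.04,0,0],"hand":1},{"rotation":[0,0,0],"dp":[-0.04,0,0],"hand":1},{"rotation":[0,0,0],"dp":[-0.02,0,0],"hand":1},{"rotation":[0,0,0],"dp":[0,0,0],"hand":1},{"rotation":[0,0,0],"dp":[0,0,0],"hand":1}]'

```text
clock: 14.85
ee_pos: [0.4068, 0.2951, 0.2216]
tcp_rot: [-0.384, 0.595, 0.385, 0.592]
ft_force: [-0.7, 0.3, -3.4]
width: 0.0384
```

Run:
```python
from h import *
for i in range(4):
    p,Rt,s=tool(); im=manip.capture("wrist"); print(np.round(p,4),np.round(R.as_rotvec(Rt),4),s["ft_force"],s["width"])
cv2.imwrite("pics/w4.png",im)
goto([.5787,-.2483,.2235],.112+np.pi/2)
```

```text
[0.4068 0.2951 0.2216] [-0.8943  1.3834  0.8949] [-0.66551437  0.33862226 -3.35910884] 0.03835262145484314
[0.4067 0.295  0.2213] [-0.8943  1.3839  0.895 ] [ 0.32246778 -0.0583553  -3.65829535] 0.038185705045815796
[0.4068 0.2951 0.2215] [-0.8942  1.3838  0.8949] [ 0.16359814 -0.08720129 -4.00002136] 0.03782562149948258
[0.4069 0.2952 0.2218] [-0.8943  1.3832  0.8948] [-0.63389973 -0.18929071 -4.18249319] 0.03825413271641684
p [0.4071, 0.2953, 0.2222] yaw 2.721 t 15.05 w 0.038 j6 -2.24 F [0.1, 0.3, -4.6]
 rotvec [1.0382, -0.0032, -0.0004]  alt [-2.1, 0.0, -0.0]  dp after rot [-0.0013, -0.5594, 0.1097]
```

View pics/w4.png

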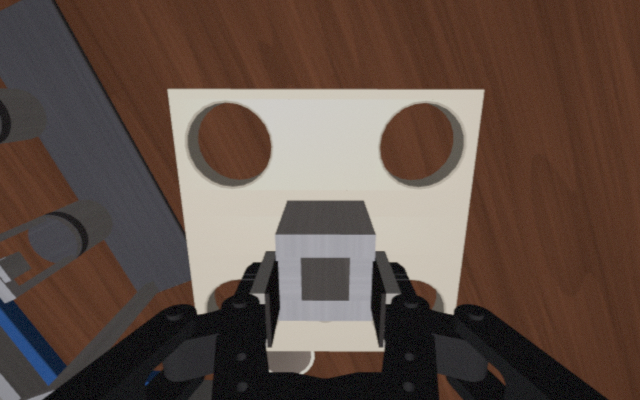

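The tray is held squarely. Plate back corners are at (168,89) and (484,89), front edge at row 351, hub top at rows 235–320. Next is the tray pose in the tool frame by PnP.

```bash
cat > t4.py <<'E'
from h import *
im=cv2.imread("pics/w4.png").astype(int); C=manip.calibration("wrist"); p,Rt,s=tool()
T=C["world_from_camera"]; M=Rt.as_matrix()
w=(im[:,:,0]>125)&(im.min(2)>120)   # cream plate vs brown wood (blue channel)
pts=[]
L=[(next(x for x in range(120,330) if w[y,x:x+4].all()),y) for y in range(95,240,8)]
Rr=[(next(x for x in range(560,330,-1) if w[y,x-4:x].all()),y) for y in range(95,240,8)]
B=[(x,next(y for y in range(50,300) if w[y:y+4,x].all())) for x in range(190,470,12)]
F=[(x,next(y for y in range(390,300,-1) if w[y-4:y,x].all())) for x in list(range(300,352,6))]
print(L[::6],Rr[::6],B[::8],F)
def line(P): vx,vy,x,y=cv2.fitLine(np.array(P,np.float32),cv2.DIST_HUBER,0,.01,.01).ravel(); return np.cross([x,y,1],[x+vx,y+vy,1])
l,r,b,f=map(line,(L,Rr,B,F))
X=lambda a,b:(lambda q:q[:2]/q[2])(np.cross(a,b))
px=np.array([X(l,b),X(r,b),X(l,f),X(r,f)]); print(px.round(1).tolist())
# tray axes: tool y = +-tray y ; tool z = tray x. object pts in tool-like axes (y,z), x=down
h=.075
tp=[]
# plate-top plane normal is tool x; find depth that gives 150 mm width, then y,z of corners
def intool(q,X0):
    o,d=ray(C,q); o=M.T@(o-p); d=M.T@d; t=(X0-o[0])/d[0]; return (o+t*d)[1:]
for X0 in (.003,.0065,.01):
    W=np.array([intool(q,X0) for q in px]); print(X0,W.round(4).tolist(),"ctr",W.mean(0).round(4),"wid",(W[1]-W[0])[0].round(4),(W[3]-W[2])[0].round(4),"dep",(W[2]-W[0])[1].round(4),"yaw",np.arctan2(*(W[1]-W[0])[::-1]).round(4))
hub=[(278,235),(374,235),(280,320),(372,320)]
for X0 in (-.040,-.036): print("hub",X0,[intool(q,X0).round(4).tolist() for q in hub])
E
python3 t4.py
```

```text
[(168, 95), (174, 143), (180, 191), (186, 239)] [(484, 95), (477, 143), (471, 191), (465, 239)] [(190, 89), (286, 89), (382, 90)] [(300, 352), (306, 372), (312, 365), (318, 351), (324, 351), (330, 351), (336, 351), (342, 351), (348, 351)]
[[167.2, 88.6], [484.7, 90.2], [200.9, 358.3], [450.5, 345.0]]
0.003 [[-0.0729, -0.0772], [0.0728, -0.0763], [-0.0737, 0.0737], [0.072, 0.0644]] ctr [-0.0005 -0.0039] wid 0.1457 0.1457 dep 0.1509 yaw 0.0064
0.0065 [[-0.0745, -0.0773], [0.0743, -0.0763], [-0.0752, 0.0768], [0.0735, 0.0673]] ctr [-0.0005 -0.0024] wid 0.1487 0.1487 dep 0.1541 yaw 0.0064
0.01 [[-0.076, -0.0773], [0.0758, -0.0763], [-0.0768, 0.0799], [0.075, 0.0702]] ctr [-0.0005 -0.0009] wid 0.1518 0.1518 dep 0.1572 yaw 0.0064
hub -0.04 [[-0.0188, -0.0227], [0.0184, -0.0227], [-0.0196, 0.0159], [0.0191, 0.016]]
hub -0.036 [[-0.0194, -0.021], [0.019, -0.021], [-0.0202, 0.0188], [0.0198, 0.0189]]
```

arm_command --series '[{"rotation":[0.173,0,0],"dp":[-0.012,0,0],"hand":1},{"rotation":[0.173,0,0],"dp":[-0.012,0,0],"hand":1},{"rotation":[0.173,0,0],"dp":[-0.012,0,0],"hand":1},{"rotation":[0.173,0,0],"dp":[-0.012,0,0],"hand":1},{"rotation":[0.173,0,0],"dp":[-0.012,0,0],"hand":1},{"rotation":[0.173,0,0],"dp":[-0.01,0,0],"hand":1},{"rotation":[0,0,0],"dp":[0,-0.0474,0.0175],"hand":1},{"rotation":[0,0,0],"dp":[0,-0.0474,0.0175],"hand":1},{"rotation":[0,0,0],"dp":[0,-0.0474,0.0175],"hand":1},{"rotation":[0,0,0],"dp":[0,-0.0474,0.0175],"hand":1}]'

```text
clock: 16.3
ee_pos: [0.499, 0.1136, 0.2933]
tcp_rot: [-0.04, 0.706, 0.04, 0.706]
ft_force: [0.6, 0.4, -4.4]
width: 0.0382
```

arm_command --series '[{"rotation":[0,0,0],"dp":[0,-0.0474,0.0175],"hand":1},{"rotation":[0,0,0],"dp":[0,-0.0474,0.0175],"hand":1},{"rotation":[0,0,0],"dp":[0,-0.0474,0.0175],"hand":1},{"rotation":[0,0,0],"dp":[0,-0.0474,0.0175],"hand":1},{"rotation":[0,0,0],"dp":[0.035,0,0],"hand":1},{"rotation":[0,0,0],"dp":[0.035,0,0],"hand":1},{"rotation":[0,0,0],"dp":[0,0,0],"hand":1},{"rotation":[0,0,0],"dp":[0,0,0],"hand":1},{"rotation":[0,0,0],"dp":[0,0,0],"hand":1},{"rotation":[0,0,0],"dp":[0,0,0],"hand":1}]'

```text
clock: 17.55
ee_pos: [0.5903, -0.0655, 0.226]
tcp_rot: [-0.04, 0.705, 0.039, 0.707]
ft_force: [0.2, -0.9, -4.0]
width: 0.0383
```

Run:
```python
from h import *
p,Rt,s=tool(); C=manip.calibration("wrist"); im=manip.capture("wrist"); cv2.imwrite("pics/w5.png",im)
np.save("w5.npy",dict(C=C,p=p,M=Rt.as_matrix()),allow_pickle=True)
goto([.5883,-.066,.2235],1.683)
print([spot("wrist",l,2) for l in ("seat","pin_foot")])
cv2.imwrite("pics/w5c.png",cv2.resize(im[60:360,20:220],None,fx=2,fy=2,interpolation=2))
o=np.hstack([cv2.resize(im[60:260,20:220],(600,600),interpolation=2)]); cv2.imwrite("pics/w5c.png",o)
```

```text
p [0.59, -0.0655, 0.2256] yaw 1.6832 t 17.6 w 0.0384 j6 -1.92 F [-0.3, -0.6, -3.6]
 rotvec [0.0002, 0.0021, 0.0008]  alt [-3.14, -0.0, 0.0]  dp after rot [0.0021, -0.0003, -0.0018]
[[(0.79, [141.1, 136.5])], [(0.78, [147.6, 186.1])]]
```

View pics/w5c.png

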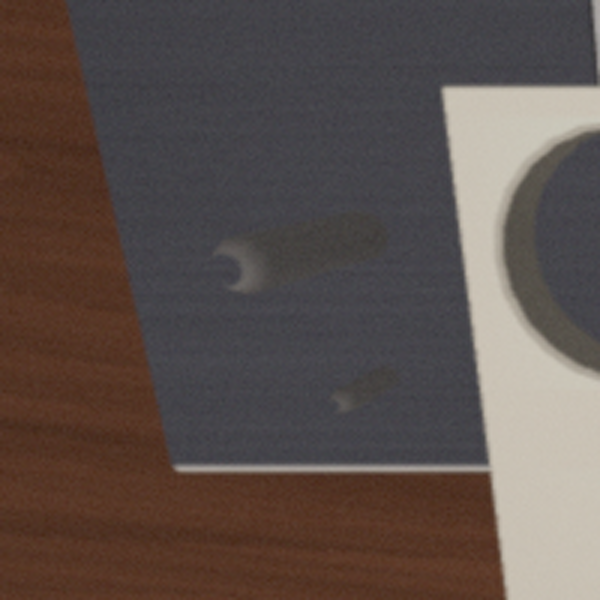

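The shaft tip is at px (96,149), its foot at about (140.5,137), the pin tip at (133,194) and the pin foot at (148.5,186). Converting to the tool frame.

Run:
```python
from h import *
d=np.load("w5.npy",allow_pickle=True).item(); C,p,M=d["C"],d["p"],d["M"]
for n,q,z in [("tip",(96,149),.117),("tap",(98.7,148.7),.109),("foot",(140.5,137),.045),("pintip",(133.3,194),.079),("pinfoot",(148.4,185.8),.045)]:
    w=atz(C,q,z); print(n,w.round(4),"tool",(M.T@(w-p)).round(4))
```

```text
tip [ 0.578  -0.2478  0.117 ] tool [ 0.1091 -0.1796 -0.0329]
tap [ 0.5794 -0.2507  0.109 ] tool [ 0.1171 -0.1827 -0.0319]
foot [ 0.5778 -0.249   0.045 ] tool [ 0.1811 -0.1808 -0.0335]
pintip [ 0.6256 -0.241   0.079 ] tool [ 0.1472 -0.1782  0.015 ]
pinfoot [ 0.627  -0.2433  0.045 ] tool [ 0.1812 -0.1806  0.0161]
```

arm_command --series '[{"rotation":[0,0,0],"dp":[0,-0.05,-0.008],"hand":1},{"rotation":[0,0,0],"dp":[0,-0.05,-0.008],"hand":1},{"rotation":[0,0,0],"dp":[0,-0.05,-0.008],"hand":1},{"rotation":[0,0,0],"dp":[0,-0.0304,-0.007],"hand":1},{"rotation":[0,0,0],"dp":[0.03,0,0],"hand":1},{"rotation":[0,0,0],"dp":[0.03,0,0],"hand":1},{"rotation":[0,0,0],"dp":[0.015,0,0],"hand":1},{"rotation":[0,0,0],"dp":[0,0,0],"hand":1},{"rotation":[0,0,0],"dp":[0,0,0],"hand":1},{"rotation":[0,0,0],"dp":[0.004,0,0],"hand":1}]'

```text
clock: 18.95
ee_pos: [0.5802, -0.2488, 0.1474]
tcp_rot: [-0.041, 0.705, 0.039, 0.707]
ft_force: [-0.3, -0.0, -3.9]
width: 0.038
```

arm_command --series '[{"rotation":[0,0,0],"dp":[0.003,0,0],"hand":1},{"rotation":[0,0,0],"dp":[0.003,0,0],"hand":1},{"rotation":[0,0,0],"dp":[0.003,0,0],"hand":1},{"rotation":[0,0,0],"dp":[0.003,0,0],"hand":1},{"rotation":[0,0,0],"dp":[0.003,0,0],"hand":1},{"rotation":[0,0,0],"dp":[0.003,0,0],"hand":1},{"rotation":[0,0,0],"dp":[0,0,0],"hand":1},{"rotation":[0,0,0],"dp":[0,0,0],"hand":1},{"rotation":[0,0,0],"dp":[0,0,0],"hand":1},{"rotation":[0,0,0],"dp":[0,0,0],"hand":1}]'

```text
clock: 20.2
ee_pos: [0.5789, -0.2482, 0.1273]
tcp_rot: [-0.04, 0.706, 0.04, 0.706]
ft_force: [0.0, -0.4, -4.2]
width: 0.0382
```

arm_command --series '[{"rotation":[0,0,0],"dp":[0.008,0,0],"hand":1},{"rotation":[0,0,0],"dp":[0.008,0,0],"hand":1},{"rotation":[0,0,0],"dp":[0.004,0,0],"hand":1},{"rotation":[0,0,0],"dp":[0.003,0,0],"hand":1},{"rotation":[0,0,0],"dp":[0.003,0,0],"hand":1},{"rotation":[0,0,0],"dp":[0.003,0,0],"hand":1},{"rotation":[0,0,0],"dp":[0.003,0,0],"hand":1},{"rotation":[0,0,0],"dp":[0.003,0,0],"hand":1},{"rotation":[0,0,0],"dp":[0,0,0],"hand":1},{"rotation":[0,0,0],"dp":[0,0,0],"hand":1}]'

```text
clock: 21.45
ee_pos: [0.5789, -0.2483, 0.0922]
tcp_rot: [-0.04, 0.706, 0.04, 0.706]
ft_force: [-0.8, -0.6, -3.2]
width: 0.038
```

arm_command --series '[{"rotation":[0,0,0],"dp":[0.005,0,0],"hand":1},{"rotation":[0,0,0],"dp":[0.005,0,0],"hand":1},{"rotation":[0,0,0],"dp":[0.004,0,0],"hand":1},{"rotation":[0,0,0],"dp":[0.003,0,0],"hand":1},{"rotation":[0,0,0],"dp":[0.002,0,0],"hand":1},{"rotation":[0,0,0],"dp":[0.001,0,0],"hand":1},{"rotation":[0,0,0],"dp":[0.001,0,0],"hand":1},{"rotation":[0,0,0],"dp":[0.001,0,0],"hand":1},{"rotation":[0,0,0],"dp":[0,0,0],"hand":1},{"rotation":[0,0,0],"dp":[0,0,0],"hand":1}]'

```text
clock: 22.7
ee_pos: [0.5792, -0.2484, 0.0712]
tcp_rot: [-0.04, 0.706, 0.039, 0.706]
ft_force: [-3.5, 2.0, 3.3]
width: 0.0381
```

Contact at exactly 45 mm above the table grasp height, so the tray is seated. Releasing and rising to check.

arm_command --series '[{"rotation":[0,0,0],"dp":[0,0,0],"hand":0.25},{"rotation":[0,0,0],"dp":[0,0,0],"hand":0.25},{"rotation":[0,0,0],"dp":[0,0,0],"hand":0.25},{"rotation":[0,0,0],"dp":[-0.02,0,0],"hand":0.25},{"rotation":[0,0,0],"dp":[-0.04,0,0],"hand":0.25},{"rotation":[0,0,0],"dp":[-0.05,0,0],"hand":0.1},{"rotation":[0,0,0],"dp":[-0.05,0,0],"hand":0.1},{"rotation":[0,0,0],"dp":[-0.04,0,0],"hand":0.1},{"rotation":[0,0,0],"dp":[0,0,0],"hand":0.1},{"rotation":[0,0,0],"dp":[0,0,0],"hand":0.1}]'

```text
clock: 23.95
ee_pos: [0.5787, -0.2481, 0.2704]
tcp_rot: [-0.04, 0.706, 0.04, 0.706]
ft_force: [-0.1, 0.1, 0.7]
width: 0.0764
```

Run:
```python
from h import *
p,Rt,s=tool(); C=manip.calibration("wrist"); im=manip.capture("wrist"); cv2.imwrite("pics/w6.png",im)
np.save("w6.npy",dict(C=C,p=p,M=Rt.as_matrix()),allow_pickle=True)
from tray import trayfit
M=Rt.as_matrix()
for z in (.061,):
    sd=tuple(int(v) for v in proj(C,[.5787-.06,-.2483-.007,z])); r=trayfit(im,C,z,sd); print(r)
    w=np.r_[np.array(r[0])/1e3,z]; print("in tool",M.T@(w-p))
for l,z in [("tray_hub",.087),("tray_pinhole",.061),("well0",.045),("seat",.117)]:
    for c,q in spot("wrist",l,4): w=atz(C,q,z); print(l,c,q,w.round(4))
goto([.5787,-.2483,.27],1.683)
# rack geometry guess: canister tops
im=manip.capture("scene"); cv2.imwrite("pics/scene2.png",im); print(spot("scene","can0_mid")); im=manip.capture("side");cv2.imwrite("pics/side2.png",im); print(spot("side","can0_mid"))
```

```text
((578.1485595703125, -248.01608276367188), (149.5131072998047, 149.57424926757812), 6.324526309967041)
in tool [ 0.20942675  0.0002222  -0.00061944]
tray_hub 0.75 [324.1, 169.4] [ 0.5786 -0.2487  0.087 ]
tray_pinhole 0.64 [327.7, 203.6] [ 0.6228 -0.2398  0.061 ]
tray_pinhole 0.48 [569.2, 49.6] [ 0.4373 -0.0202  0.061 ]
well0 0.86 [284.7, 202.8] [ 0.6324 -0.2894  0.045 ]
well0 0.55 [365.0, 201.6] [ 0.6206 -0.1959  0.045 ]
well0 0.47 [405.4, 314.7] [ 0.768  -0.1211  0.045 ]
seat 0.71 [324.5, 159.3] [ 0.5627 -0.2501  0.117 ]
p [0.5783, -0.2479, 0.2684] yaw 1.683 t 24.2 w 0.0768 j6 -2.21 F [-0.0, -0.1, -0.5]
 rotvec [-0.0, -0.0022, -0.0016]  alt [3.14, -0.0, 0.0]  dp after rot [-0.0016, -0.0005, 0.0004]
[(0.45, [321.3, 202.1])]
[(0.66, [336.3, 176.7])]
```

View pics/w6.png

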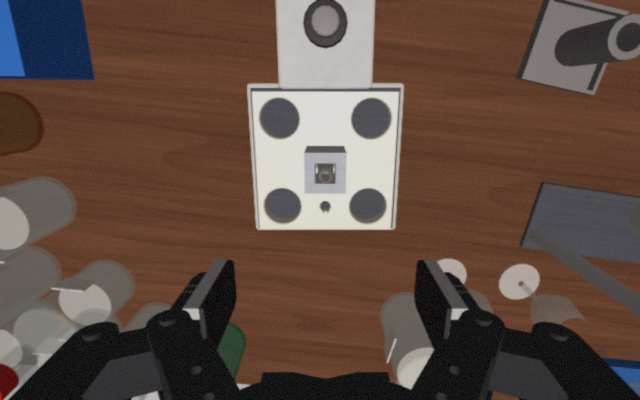

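The tray sits flat on the unit: its outline measures 149.5 mm at z = 61 mm, centred within 1 mm, and shaft and pin both show in their holes. On to the rack.

arm_command --series '[{"rotation":[0.148,0,0],"dp":[-0.05,0,0],"hand":0},{"rotation":[0,0,0],"dp":[-0.01,0.0567,-0.0047],"hand":0},{"rotation":[0,0,0],"dp":[0,0.0567,-0.0047],"hand":0},{"rotation":[0,0,0],"dp":[0,0.0567,-0.0047],"hand":0},{"rotation":[0,0,0],"dp":[0,0.0567,-0.0047],"hand":0},{"rotation":[0,0,0],"dp":[0,0.0567,-0.0047],"hand":0},{"rotation":[0,0,0],"dp":[0,0.0567,-0.0047],"hand":0},{"rotation":[0,0,0],"dp":[0,0.0567,-0.0047],"hand":0},{"rotation":[0,0,0],"dp":[0,0,0],"hand":0},{"rotation":[0,0,0],"dp":[0,0,0],"hand":0}]'

```text
clock: 25.65
ee_pos: [0.5601, 0.1495, 0.33]
tcp_rot: [0.012, 0.707, -0.013, 0.707]
ft_force: [-0.9, 0.4, 0.2]
width: 0.0852
```

Run:
```python
from h import *
p,Rt,s=tool(); C=manip.calibration("wrist"); im=manip.capture("wrist"); cv2.imwrite("pics/w7.png",im)
np.save("w7.npy",dict(C=C,p=p,M=Rt.as_matrix()),allow_pickle=True)
goto([.56,.15,.33],1.535)
for a in manip.regions_of("wrist","can0_mid"): print(a["conf"],a["extent"])
print(spot("wrist","can0_mid"))
for y in (-135,-45,45,135): print(proj(C,np.r_[[.5926+y/1e3*.036,.1966+y/1e3*.999],.208]).round(1))
cv2.imwrite("pics/w7c.png",cv2.resize(im[150:300,160:500],(800,353),interpolation=2))
```

```text
p [0.5603, 0.1488, 0.33] yaw 1.5342 t 25.7 w 0.0852 j6 -1.4 F [0.3, -0.5, -0.5]
 rotvec [-0.0008, -0.0001, 0.0004]  alt [3.14, 0.0, 0.0]  dp after rot [0.0, 0.0012, -0.0003]
0.81 [200.7, 174.7, 61.5, 47.3]
[(0.94, [232.6, 198.6])]
[225.7 219.1]
[328.4 219. ]
[431.1 218.9]
[533.8 218.8]
```

View pics/w7c.png

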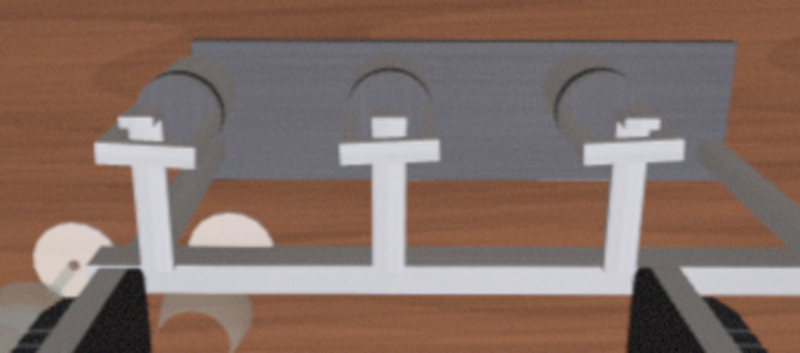

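Bars on three hooks, in full pixels: about (222,216), (326,215) and (429,215). The fourth hook is outside the view and empty, as the scene picture showed.

Run:
```python
from h import *
d=np.load("w7.npy",allow_pickle=True).item(); C,p,M=d["C"],d["p"],d["M"]
for n,q in [("A",(222,216.3)),("B",(325.7,214.6)),("C",(429.4,215)),("railL",(222,268.5)),("railR",(429,269))]:
    z=.211 if n in "ABC" else .2
    w=atz(C,q,z); print(n,w.round(4),"tool",(M.T@(w-p)).round(4))
```

```text
A [0.584  0.0598 0.211 ] tool [ 0.119  -0.0887  0.027 ]
B [0.5857 0.1495 0.211 ] tool [0.119  0.001  0.0256]
C [0.5894 0.239  0.211 ] tool [0.1189 0.0905 0.0261]
railL [0.6398 0.0497 0.2   ] tool [ 0.13   -0.0968  0.0832]
railR [0.6476 0.2448 0.2   ] tool [0.1299 0.0984 0.0841]
```

arm_command --series '[{"rotation":[0,0,0],"dp":[0,-0.045,0.013],"hand":0.3},{"rotation":[0,0,0],"dp":[0,-0.0435,0.0135],"hand":0.3},{"rotation":[0,0,0],"dp":[0.04,0,0],"hand":0.3},{"rotation":[0,0,0],"dp":[0.04,0,0],"hand":0.3},{"rotation":[0,0,0],"dp":[0.04,0,0],"hand":0.3},{"rotation":[0,0,0],"dp":[0.025,0,0],"hand":0.3},{"rotation":[0,0,0],"dp":[0.012,0,0],"hand":0.3},{"rotation":[0,0,0],"dp":[0,0,0],"hand":0.3},{"rotation":[0,0,0],"dp":[0,0,0],"hand":1},{"rotation":[0,0,0],"dp":[0,0,0],"hand":1}]' --grip_force 40

```text
clock: 27.05
ee_pos: [0.5847, 0.0601, 0.1753]
tcp_rot: [0.013, 0.706, -0.013, 0.708]
ft_force: [0.3, 0.5, 3.2]
width: 0.0341
```

arm_command --series '[{"rotation":[0,0,0],"dp":[0,0,0],"hand":1},{"rotation":[0,0,0],"dp":[0,0,0],"hand":1},{"rotation":[0,0,0],"dp":[0,0,0],"hand":1},{"rotation":[0,0,0],"dp":[-0.007,0,0],"hand":1},{"rotation":[0,0,0],"dp":[-0.007,0,0],"hand":1},{"rotation":[0,0,0],"dp":[-0.007,0,0],"hand":1},{"rotation":[0,0,0],"dp":[0,0,-0.015],"hand":1},{"rotation":[0,0,0],"dp":[0,0,-0.02],"hand":1},{"rotation":[0,0,0],"dp":[0,0,-0.025],"hand":1},{"rotation":[0,0,0],"dp":[0,0,0],"hand":1}]'

```text
clock: 28.3
ee_pos: [0.5218, 0.0626, 0.1936]
tcp_rot: [0.013, 0.707, -0.013, 0.707]
ft_force: [0.8, -0.4, -0.7]
width: 0.0339
```

Run:
```python
from h import *
p,Rt,s=tool(); C=manip.calibration("wrist"); im=manip.capture("wrist"); cv2.imwrite("pics/w8.png",im)
np.save("w8.npy",dict(C=C,p=p,M=Rt.as_matrix()),allow_pickle=True)
goto([.6203,-.1949,.25],1.683)
```

```text
p [0.5227, 0.0625, 0.1939] yaw 1.5352 t 28.35 w 0.0346 j6 -1.56 F [0.9, -0.1, -1.3]
 rotvec [-0.1478, 0.0002, -0.0]  alt [2.99, -0.0, -0.0]  dp after rot [-0.0561, -0.2667, 0.0681]
```

View pics/w8.png

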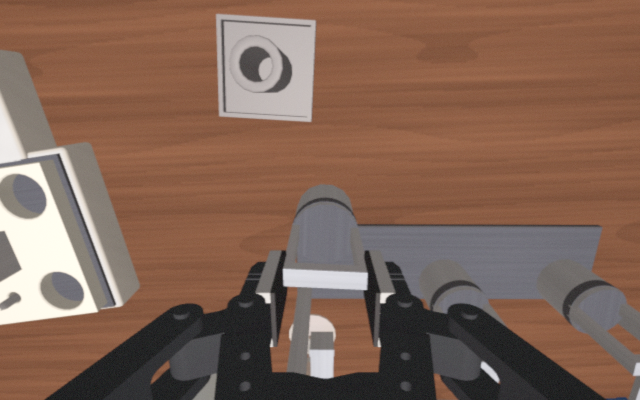

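The canister hangs between the fingers, bar at (326,275), with the bottom rear edge of the body at (325,186). Checking for tilt and offset from those.

```bash
cat > hand.py <<'E'
from h import *
def chk(f,qs):
    d=np.load(f,allow_pickle=True).item(); C,p,M=d["C"],d["p"],d["M"]
    for n,q,x in qs:
        o,r=ray(C,q); o=M.T@(o-p); r=M.T@r; print(n,(o+(x-o[0])/r[0]*r).round(4))
if __name__=="__main__": chk("w8.npy",[("bar ctr",(326,275.5),-.038),("bottom rear edge",(325,186),.0533),("L",(297,210),.0533),("R",(355,210),.0533)])
E
python3 hand.py
```

```text
bar ctr [-0.038   0.0006 -0.0037]
bottom rear edge [ 0.0533  0.0003 -0.0174]
L [ 0.0533 -0.0182 -0.001 ]
R [ 0.0533  0.0202 -0.001 ]
```

arm_command --series '[{"rotation":[-0.148,0,0],"dp":[-0.056,0,0],"hand":1},{"rotation":[0,0,0],"dp":[0,-0.0533,0.0136],"hand":1},{"rotation":[0,0,0],"dp":[0,-0.0533,0.0136],"hand":1},{"rotation":[0,0,0],"dp":[0,-0.0533,0.0136],"hand":1},{"rotation":[0,0,0],"dp":[0,-0.0533,0.0136],"hand":1},{"rotation":[0,0,0],"dp":[0,-0.0533,0.0136],"hand":1},{"rotation":[0,0,0],"dp":[0.04,0,0],"hand":1},{"rotation":[0,0,0],"dp":[0.04,0,0],"hand":1},{"rotation":[0,0,0],"dp":[0.02,0,0],"hand":1},{"rotation":[0,0,0],"dp":[0,0,0],"hand":1}]'

```text
clock: 29.6
ee_pos: [0.6201, -0.1943, 0.148]
tcp_rot: [-0.039, 0.707, 0.04, 0.705]
ft_force: [0.6, -0.2, -1.4]
width: 0.0346
```

Run:
```python
from h import *
p,Rt,s=tool(); C=manip.calibration("wrist"); im=manip.capture("wrist"); cv2.imwrite("pics/w9.png",im)
np.save("w9.npy",dict(C=C,p=p,M=Rt.as_matrix()),allow_pickle=True)
goto([.6203,-.1949,.098],1.683)
```

```text
p [0.6212, -0.1948, 0.1503] yaw 1.6832 t 29.65 w 0.0346 j6 -2.1 F [0.2, -0.8, -0.9]
 rotvec [0.0002, -0.0, 0.0]  alt [-3.14, -0.0, -0.0]  dp after rot [0.0523, 0.0, -0.0009]
```

View pics/w9.png

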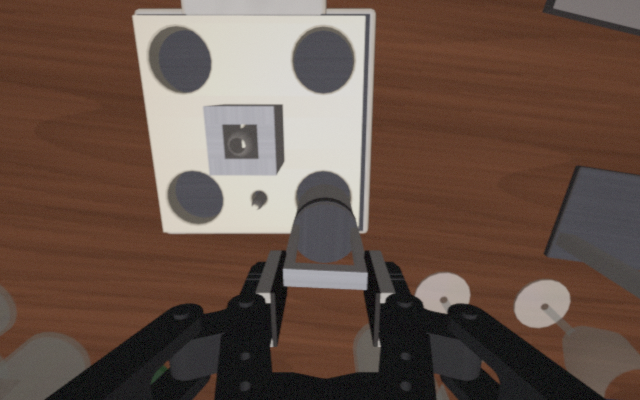

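arm_command --series '[{"rotation":[0,0,0],"dp":[0.015,0,0],"hand":1},{"rotation":[0,0,0],"dp":[0.012,0,0],"hand":1},{"rotation":[0,0,0],"dp":[0.006,0,0],"hand":1},{"rotation":[0,0,0],"dp":[0.004,0,0],"hand":1},{"rotation":[0,0,0],"dp":[0.004,0,0],"hand":1},{"rotation":[0,0,0],"dp":[0.004,0,0],"hand":1},{"rotation":[0,0,0],"dp":[0.003,0,0],"hand":1},{"rotation":[0,0,0],"dp":[0.002,0,0],"hand":1},{"rotation":[0,0,0],"dp":[0.001,0,0],"hand":1},{"rotation":[0,0,0],"dp":[0,0,0],"hand":1}]'

```text
clock: 30.9
ee_pos: [0.6216, -0.1949, 0.1005]
tcp_rot: [-0.04, 0.705, 0.04, 0.707]
ft_force: [-1.6, 1.2, 5.4]
width: 0.0347
```

arm_command --series '[{"rotation":[0,0,0],"dp":[0,0,0],"hand":0.3},{"rotation":[0,0,0],"dp":[0,0,0],"hand":0.3},{"rotation":[0,0,0],"dp":[0,0,0],"hand":0.3},{"rotation":[0,0,0],"dp":[-0.02,0,0],"hand":0.3},{"rotation":[0,0,0],"dp":[-0.06,0,0],"hand":0.3},{"rotation":[0,0,0],"dp":[-0.06,0,0],"hand":0.3},{"rotation":[0.148,0,0],"dp":[-0.02,0,0],"hand":0.3},{"rotation":[0,0,0],"dp":[0,0.0571,-0.0079],"hand":0.3},{"rotation":[0,0,0],"dp":[0,0.0571,-0.0079],"hand":0.3},{"rotation":[0,0,0],"dp":[0,0.0571,-0.0079],"hand":0.3}]'

```text
clock: 32.15
ee_pos: [0.6034, -0.0214, 0.2612]
tcp_rot: [0.013, 0.706, -0.013, 0.708]
ft_force: [-0.5, 0.4, -0.4]
width: 0.0595
```

arm_command --series '[{"rotation":[0,0,0],"dp":[0,0.0571,-0.0079],"hand":0.3},{"rotation":[0,0,0],"dp":[0,0.0571,-0.0079],"hand":0.3},{"rotation":[0,0,0],"dp":[0,0.0571,-0.0079],"hand":0.3},{"rotation":[0,0,0],"dp":[0,0,0],"hand":0.3},{"rotation":[0,0,0],"dp":[0,0,0],"hand":0.3},{"rotation":[0,0,0],"dp":[0,0,0],"hand":0.3},{"rotation":[0,0,0],"dp":[0,0,0],"hand":0.3},{"rotation":[0,0,0],"dp":[0,0,0],"hand":0.3},{"rotation":[0,0,0],"dp":[0,0,0],"hand":0.3},{"rotation":[0,0,0],"dp":[0,0,0],"hand":0.3}]'

```text
clock: 33.4
ee_pos: [0.5859, 0.1491, 0.259]
tcp_rot: [0.013, 0.707, -0.013, 0.707]
ft_force: [-0.6, -0.8, -0.1]
width: 0.0595
```

Run:
```python
from h import *
p,Rt,s=tool(); C=manip.calibration("wrist"); im=manip.capture("wrist"); cv2.imwrite("pics/w10.png",im)
np.save("w10.npy",dict(C=C,p=p,M=Rt.as_matrix()),allow_pickle=True)
goto([.5857,.1495,.1733],1.535)
sd=manip.capture("side"); 
cv2.imwrite("pics/c10.png",np.hstack([cv2.resize(im[180:380,200:450],(400,320),interpolation=2),cv2.resize(sd[210:330,320:440],(320,320),interpolation=2)]))
```

```text
p [0.5858, 0.1492, 0.2591] yaw 1.5349 t 33.45 w 0.0596 j6 -1.41 F [0.1, 0.3, 0.1]
 rotvec [-0.0001, -0.0001, 0.0]  alt [3.14, 0.0, 0.0]  dp after rot [0.0858, 0.0003, -0.0001]
```

View pics/c10.png

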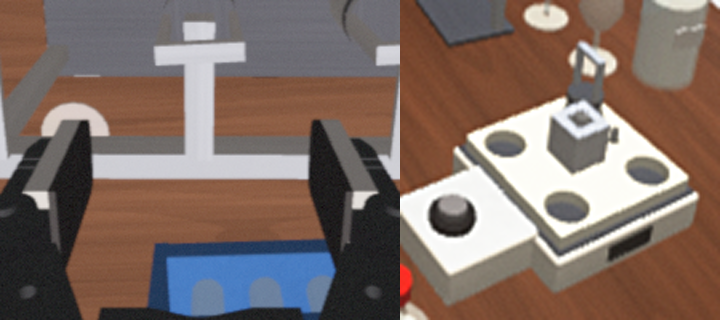

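The first canister is down in its well, and the gripper is centred over the second one's bar. Gripping it.

arm_command --series '[{"rotation":[0,0,0],"dp":[0.035,0,0],"hand":0.3},{"rotation":[0,0,0],"dp":[0.03,0,0],"hand":0.3},{"rotation":[0,0,0],"dp":[0.015,0,0],"hand":0.3},{"rotation":[0,0,0],"dp":[0.005,0,0],"hand":0.3},{"rotation":[0,0,0],"dp":[0,0,0],"hand":1},{"rotation":[0,0,0],"dp":[0,0,0],"hand":1},{"rotation":[0,0,0],"dp":[0,0,0],"hand":1},{"rotation":[0,0,0],"dp":[0,0,0],"hand":1},{"rotation":[0,0,0],"dp":[0,0,0],"hand":1},{"rotation":[0,0,0],"dp":[0,0,0],"hand":1}]'

```text
clock: 34.75
ee_pos: [0.5867, 0.1494, 0.1757]
tcp_rot: [0.013, 0.706, -0.012, 0.708]
ft_force: [1.1, -0.7, 4.8]
width: 0.0342
```

arm_command --series '[{"rotation":[0,0,0],"dp":[-0.007,0,0],"hand":1},{"rotation":[0,0,0],"dp":[-0.007,0,0],"hand":1},{"rotation":[0,0,0],"dp":[-0.007,0,0],"hand":1},{"rotation":[0,0,0],"dp":[0,0,-0.015],"hand":1},{"rotation":[0,0,0],"dp":[0,0,-0.02],"hand":1},{"rotation":[0,0,0],"dp":[0,0,-0.025],"hand":1},{"rotation":[0,0,0],"dp":[-0.03,0,0],"hand":1},{"rotation":[-0.148,0,0],"dp":[-0.026,0,0],"hand":1},{"rotation":[0,0,0],"dp":[0,0,0],"hand":1},{"rotation":[0,0,0],"dp":[0,0,0],"hand":1}]'

```text
clock: 36.0
ee_pos: [0.5249, 0.1514, 0.2496]
tcp_rot: [-0.039, 0.707, 0.039, 0.705]
ft_force: [-0.3, 0.3, -1.5]
width: 0.0344
```

Run:
```python
from h import *
p,Rt,s=tool(); C=manip.calibration("wrist"); im=manip.capture("wrist"); cv2.imwrite("pics/w11.png",im)
np.save("w11.npy",dict(C=C,p=p,M=Rt.as_matrix()),allow_pickle=True)
goto([.5249,-.2057,.25],1.683)
a=cv2.imread("pics/w8.png")[170:300,280:370].astype(int); b=im[170:300,280:370].astype(int); print("diff vs first held can",np.abs(a-b).mean())
for a in manip.regions_of("wrist","can0_mid")[:3]: print(a["conf"],a["extent"])
```

```text
p [0.5248, 0.1513, 0.2491] yaw 1.6815 t 36.05 w 0.0344 j6 -1.54 F [-0.1, 0.3, -1.5]
 rotvec [-0.0015, -0.003, 0.0001]  alt [3.14, 0.0, 0.0]  dp after rot [-0.0009, -0.3547, -0.0398]
diff vs first held can 11.614615384615385
0.84 [0.0, 207.4, 16.2, 28.0]
```

arm_command --series '[{"rotation":[0,0,0],"dp":[0,-0.0591,-0.0066],"hand":1},{"rotation":[0,0,0],"dp":[0,-0.0591,-0.0066],"hand":1},{"rotation":[0,0,0],"dp":[0,-0.0591,-0.0066],"hand":1},{"rotation":[0,0,0],"dp":[0,-0.0591,-0.0066],"hand":1},{"rotation":[0,0,0],"dp":[0,-0.0591,-0.0066],"hand":1},{"rotation":[0,0,0],"dp":[0,-0.0591,-0.0066],"hand":1},{"rotation":[0,0,0],"dp":[0.04,0,0],"hand":1},{"rotation":[0,0,0],"dp":[0.04,0,0],"hand":1},{"rotation":[0,0,0],"dp":[0.02,0,0],"hand":1},{"rotation":[0,0,0],"dp":[0,0,0],"hand":1}]'

```text
clock: 37.35
ee_pos: [0.5249, -0.2045, 0.1486]
tcp_rot: [-0.039, 0.707, 0.04, 0.705]
ft_force: [0.3, -1.1, -1.0]
width: 0.0348
```

arm_command --series '[{"rotation":[0,0,0],"dp":[0.015,0,0],"hand":1},{"rotation":[0,0,0],"dp":[0.012,0,0],"hand":1},{"rotation":[0,0,0],"dp":[0.005,0,0],"hand":1},{"rotation":[0,0,0],"dp":[0.004,0,0],"hand":1},{"rotation":[0,0,0],"dp":[0.004,0,0],"hand":1},{"rotation":[0,0,0],"dp":[0.004,0,0],"hand":1},{"rotation":[0,0,0],"dp":[0.003,0,0],"hand":1},{"rotation":[0,0,0],"dp":[0.002,0,0],"hand":1},{"rotation":[0,0,0],"dp":[0,0,0],"hand":1},{"rotation":[0,0,0],"dp":[0,0,0],"hand":1}]'

```text
clock: 38.6
ee_pos: [0.5263, -0.2055, 0.1023]
tcp_rot: [-0.04, 0.706, 0.04, 0.706]
ft_force: [0.4, 0.7, -1.8]
width: 0.0344
```

arm_command --series '[{"rotation":[0,0,0],"dp":[0.001,0,0],"hand":1},{"rotation":[0,0,0],"dp":[0.001,0,0],"hand":1},{"rotation":[0,0,0],"dp":[0.0005,0,0],"hand":1},{"rotation":[0,0,0],"dp":[0,0,0],"hand":1},{"rotation":[0,0,0],"dp":[0,0,0],"hand":0.3},{"rotation":[0,0,0],"dp":[0,0,0],"hand":0.3},{"rotation":[0,0,0],"dp":[0,0,0],"hand":0.3},{"rotation":[0,0,0],"dp":[-0.02,0,0],"hand":0.3},{"rotation":[0,0,0],"dp":[-0.06,0,0],"hand":0.3},{"rotation":[0.148,0,0],"dp":[-0.06,0,0],"hand":0.3}]'

```text
clock: 39.85
ee_pos: [0.526, -0.2053, 0.2422]
tcp_rot: [0.014, 0.707, -0.014, 0.707]
ft_force: [0.7, 0.2, 0.1]
width: 0.0598
```

Run:
```python
from h import *
goto([.5897,.239,.26],1.535)
```

```text
p [0.526, -0.2053, 0.2422] yaw 1.5309 t 39.85 w 0.0598 j6 -2.03 F [0.7, 0.2, 0.1]
 rotvec [-0.0041, 0.0003, 0.0002]  alt [3.14, 0.0, -0.0]  dp after rot [-0.0178, 0.4463, 0.0478]
```

arm_command --series '[{"rotation":[0,0,0],"dp":[-0.009,0.0558,0.006],"hand":0.3},{"rotation":[0,0,0],"dp":[-0.009,0.0558,0.006],"hand":0.3},{"rotation":[0,0,0],"dp":[0,0.0558,0.006],"hand":0.3},{"rotation":[0,0,0],"dp":[0,0.0558,0.006],"hand":0.3},{"rotation":[0,0,0],"dp":[0,0.0558,0.006],"hand":0.3},{"rotation":[0,0,0],"dp":[0,0.0558,0.006],"hand":0.3},{"rotation":[0,0,0],"dp":[0,0.0558,0.006],"hand":0.3},{"rotation":[0,0,0],"dp":[0,0.0558,0.006],"hand":0.3},{"rotation":[0,0,0],"dp":[0,0,0],"hand":0.3},{"rotation":[0,0,0],"dp":[0,0,0],"hand":0.3}]'

```text
clock: 41.1
ee_pos: [0.5903, 0.239, 0.2587]
tcp_rot: [0.012, 0.707, -0.013, 0.707]
ft_force: [-0.0, -0.7, -0.4]
width: 0.0595
```

Run:
```python
from h import *
p,Rt,s=tool(); C=manip.calibration("wrist"); im=manip.capture("wrist"); cv2.imwrite("pics/w12.png",im)
goto([.5895,.239,.1733],1.535)
sd=manip.capture("side"); 
cv2.imwrite("pics/c12.png",np.hstack([cv2.resize(im[180:380,200:450],(400,320),interpolation=2),cv2.resize(sd[210:330,320:440],(320,320),interpolation=2)]))
```

```text
p [0.5904, 0.2383, 0.2586] yaw 1.5344 t 41.15 w 0.0603 j6 -1.27 F [-0.4, 0.0, 0.4]
 rotvec [-0.0006, 0.001, 0.0001]  alt [3.14, 0.0, -0.0]  dp after rot [0.0853, 0.0006, -0.0009]
```

View pics/c12.png

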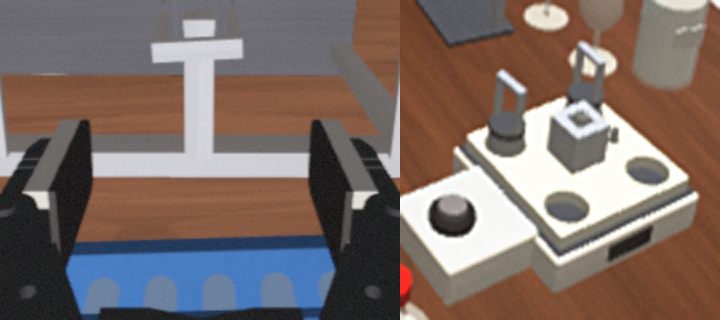

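Two canisters stand in their wells, and the gripper is centred over the third one's bar.

arm_command --series '[{"rotation":[0,0,0],"dp":[0.035,0,-0.0005],"hand":0.3},{"rotation":[0,0,0],"dp":[0.03,0,0],"hand":0.3},{"rotation":[0,0,0],"dp":[0.015,0,0],"hand":0.3},{"rotation":[0,0,0],"dp":[0.005,0,0],"hand":0.3},{"rotation":[0,0,0],"dp":[0,0,0],"hand":1},{"rotation":[0,0,0],"dp":[0,0,0],"hand":1},{"rotation":[0,0,0],"dp":[0,0,0],"hand":1},{"rotation":[0,0,0],"dp":[0,0,0],"hand":1},{"rotation":[0,0,0],"dp":[0,0,0],"hand":1},{"rotation":[0,0,0],"dp":[0,0,0],"hand":1}]'

```text
clock: 42.45
ee_pos: [0.5906, 0.2392, 0.1743]
tcp_rot: [0.013, 0.706, -0.012, 0.708]
ft_force: [0.4, -0.2, 5.8]
width: 0.0345
```

arm_command --series '[{"rotation":[0,0,0],"dp":[-0.007,0,0],"hand":1},{"rotation":[0,0,0],"dp":[-0.007,0,0],"hand":1},{"rotation":[0,0,0],"dp":[-0.007,0,0],"hand":1},{"rotation":[0,0,0],"dp":[0,0,-0.015],"hand":1},{"rotation":[0,0,0],"dp":[0,0,-0.02],"hand":1},{"rotation":[0,0,0],"dp":[0,0,-0.025],"hand":1},{"rotation":[0,0,0],"dp":[-0.03,0,0],"hand":1},{"rotation":[-0.148,0,0],"dp":[-0.026,0,0],"hand":1},{"rotation":[0,0,0],"dp":[0,0,0],"hand":1},{"rotation":[0,0,0],"dp":[0,0,0],"hand":1}]'

```text
clock: 43.7
ee_pos: [0.5287, 0.241, 0.2482]
tcp_rot: [-0.039, 0.707, 0.039, 0.705]
ft_force: [-0.6, -0.5, -0.8]
width: 0.0348
```

Run:
```python
from h import *
goto([.5357,-.3011,.25],1.683)
```

```text
p [0.5287, 0.241, 0.2482] yaw 1.6812 t 43.7 w 0.0348 j6 -1.38 F [-0.6, -0.5, -0.8]
 rotvec [-0.0018, -0.0019, 0.0003]  alt [3.14, 0.0, 0.0]  dp after rot [-0.0018, -0.5395, -0.0538]
```

arm_command --series '[{"rotation":[0,0,0],"dp":[0,-0.06,-0.006],"hand":1},{"rotation":[0,0,0],"dp":[0,-0.06,-0.006],"hand":1},{"rotation":[0,0,0],"dp":[0,-0.06,-0.006],"hand":1},{"rotation":[0,0,0],"dp":[0,-0.06,-0.006],"hand":1},{"rotation":[0,0,0],"dp":[0,-0.06,-0.006],"hand":1},{"rotation":[0,0,0],"dp":[0,-0.06,-0.006],"hand":1},{"rotation":[0,0,0],"dp":[0,-0.06,-0.006],"hand":1},{"rotation":[0,0,0],"dp":[0,-0.06,-0.006],"hand":1},{"rotation":[0,0,0],"dp":[0,-0.0595,-0.0058],"hand":1},{"rotation":[0,0,0],"dp":[0,0,0],"hand":1}]'

```text
clock: 44.95
ee_pos: [0.535, -0.304, 0.2465]
tcp_rot: [-0.036, 0.707, 0.038, 0.705]
ft_force: [-0.2, 1.0, -1.9]
width: 0.0348
```

Run:
```python
from h import *
goto([.5357,-.3011,.10],1.683)
im=manip.capture("wrist"); cv2.imwrite("pics/w13.png",im)
goto([.5357,-.3011,.10],1.683)
```

```text
p [0.535, -0.304, 0.2465] yaw 1.6763 t 44.95 w 0.0348 j6 -2.31 F [-0.2, 1.0, -1.9]
 rotvec [-0.0067, -0.0036, -0.0025]  alt [3.13, -0.0, 0.01]  dp after rot [0.1465, 0.0028, 0.001]
p [0.5354, -0.3019, 0.2468] yaw 1.6788 t 45.0 w 0.0345 j6 -2.31 F [0.6, 0.4, -1.3]
 rotvec [-0.0042, -0.0031, -0.0034]  alt [3.14, -0.01, 0.0]  dp after rot [0.1468, 0.0007, 0.0004]
```

Settling onto target. Lowering.

arm_command --series '[{"rotation":[0,0,0],"dp":[0.04,0,0],"hand":1},{"rotation":[0,0,0],"dp":[0.04,0,0],"hand":1},{"rotation":[0,0,0],"dp":[0.025,0,0],"hand":1},{"rotation":[0,0,0],"dp":[0.01,0,0],"hand":1},{"rotation":[0,0,0],"dp":[0,0,0],"hand":1},{"rotation":[0,0,0],"dp":[0,0,0],"hand":1},{"rotation":[0,0,0],"dp":[0.008,0,0],"hand":1},{"rotation":[0,0,0],"dp":[0.008,0,0],"hand":1},{"rotation":[0,0,0],"dp":[0.004,0,0],"hand":1},{"rotation":[0,0,0],"dp":[0,0,0],"hand":1}]'

```text
clock: 46.25
ee_pos: [0.5363, -0.3007, 0.1138]
tcp_rot: [-0.039, 0.706, 0.04, 0.706]
ft_force: [0.1, -0.6, -1.2]
width: 0.0345
```

Run:
```python
from h import *
goto([.5357,-.3011,.10],1.683)
```

```text
p [0.5363, -0.3007, 0.1138] yaw 1.6829 t 46.25 w 0.0345 j6 -2.31 F [0.1, -0.6, -1.2]
 rotvec [-0.0001, -0.001, -0.0009]  alt [3.14, -0.0, 0.0]  dp after rot [0.0138, -0.0003, -0.0006]
```

arm_command --series '[{"rotation":[0,0,0],"dp":[0.004,0,0],"hand":1},{"rotation":[0,0,0],"dp":[0.004,0,0],"hand":1},{"rotation":[0,0,0],"dp":[0.003,0,0],"hand":1},{"rotation":[0,0,0],"dp":[0.002,0,0],"hand":1},{"rotation":[0,0,0],"dp":[0.001,0,0],"hand":1},{"rotation":[0,0,0],"dp":[0.001,0,0],"hand":1},{"rotation":[0,0,0],"dp":[0,0,0],"hand":1},{"rotation":[0,0,0],"dp":[0,0,0],"hand":1},{"rotation":[0,0,0],"dp":[0,0,0],"hand":1},{"rotation":[0,0,0],"dp":[0,0,0],"hand":1}]'

```text
clock: 47.5
ee_pos: [0.5367, -0.301, 0.0997]
tcp_rot: [-0.04, 0.706, 0.04, 0.706]
ft_force: [0.1, 0.2, -1.4]
width: 0.0348
```

arm_command --series '[{"rotation":[0,0,0],"dp":[0.001,0,0],"hand":1},{"rotation":[0,0,0],"dp":[0,0,0],"hand":0.3},{"rotation":[0,0,0],"dp":[0,0,0],"hand":0.3},{"rotation":[0,0,0],"dp":[0,0,0],"hand":0.3},{"rotation":[0,0,0],"dp":[-0.02,0,0],"hand":0.3},{"rotation":[0,0,0],"dp":[-0.06,0,0],"hand":0.3},{"rotation":[0,0,0],"dp":[-0.06,0,0],"hand":0.3},{"rotation":[0,0,0],"dp":[0,0.024,-0.0465],"hand":0.3},{"rotation":[0,0,0],"dp":[0,0.024,-0.0465],"hand":1},{"rotation":[0,0,0],"dp":[0,0,0],"hand":1}]'

```text
clock: 48.75
ee_pos: [0.4367, -0.2626, 0.2396]
tcp_rot: [-0.04, 0.706, 0.039, 0.706]
ft_force: [-0.3, 0.6, -0.3]
width: 0.0241
```

Run:
```python
from h import *
p,Rt,s=tool(); C=manip.calibration("wrist"); im=manip.capture("wrist"); cv2.imwrite("pics/w14.png",im)
goto([.4388,-.2637,.063],1.683)
for c,q in spot("wrist","start_top",2): print(c,q,atz(C,q,.063))
sd=manip.capture("side"); sc=manip.capture("scene")
cv2.imwrite("pics/c14.png",np.hstack([cv2.resize(im,(480,300)),cv2.resize(sd[210:330,320:440],(300,300),interpolation=2)]))
S=np.vstack([cv2.imread("pics/c14.png"),np.hstack([cv2.resize(sc[180:300,200:440],(480,240),interpolation=2),cv2.resize(sd[200:290,240:352],(300,240),interpolation=2)])]); cv2.imwrite("pics/c14.png",S)
```

```text
p [0.4383, -0.2635, 0.2401] yaw 1.6825 t 48.8 w 0.0163 j6 -2.37 F [0.8, -1.4, 0.9]
 rotvec [-0.0005, 0.0021, 0.002]  alt [3.14, 0.0, -0.0]  dp after rot [0.1771, -0.0003, 0.0005]
0.96 [321.4, 176.4] [ 0.44266439 -0.26537377  0.063     ]
0.43 [282.9, 320.8] [ 0.61663579 -0.2911973   0.063     ]
```

View pics/c14.png

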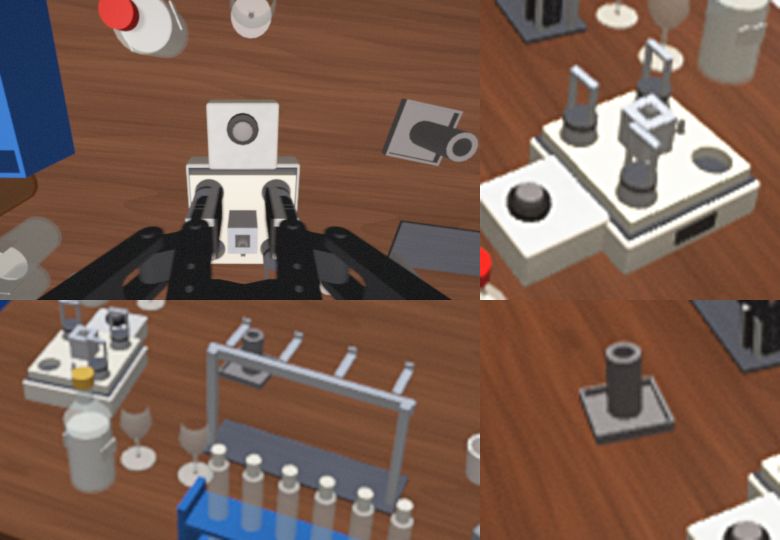

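Three canisters stand in three wells, the rack is empty, the sleeve is upright in the dish, and the gripper is over the button. Pressing.

arm_command --series '[{"rotation":[0,0,0],"dp":[0.05,0,0.001],"hand":1},{"rotation":[0,0,0],"dp":[0.05,0,0.001],"hand":1},{"rotation":[0,0,0],"dp":[0.04,0,0],"hand":1},{"rotation":[0,0,0],"dp":[0.025,0,0],"hand":1},{"rotation":[0,0,0],"dp":[0.007,0,0],"hand":1},{"rotation":[0,0,0],"dp":[0.003,0,0],"hand":1},{"rotation":[0,0,0],"dp":[0.002,0,0],"hand":1},{"rotation":[0,0,0],"dp":[0.002,0,0],"hand":1},{"rotation":[0,0,0],"dp":[0,0,0],"hand":1},{"rotation":[0,0,0],"dp":[0,0,0],"hand":1}]'

```text
clock: 50.2
ee_pos: [0.441, -0.2636, 0.06]
tcp_rot: [-0.04, 0.706, 0.039, 0.706]
ft_force: [0.6, 0.8, -0.4]
width: 0.0002
```

arm_command --series '[{"rotation":[0,0,0],"dp":[0.001,0,0],"hand":1},{"rotation":[0,0,0],"dp":[0.001,0,0],"hand":1},{"rotation":[0,0,0],"dp":[0.001,0,0],"hand":1},{"rotation":[0,0,0],"dp":[0,0,0],"hand":1},{"rotation":[0,0,0],"dp":[0,0,0],"hand":1},{"rotation":[0,0,0],"dp":[0,0,0],"hand":1},{"rotation":[0,0,0],"dp":[0,0,0],"hand":1},{"rotation":[0,0,0],"dp":[0,0,0],"hand":1},{"rotation":[0,0,0],"dp":[0,0,0],"hand":1},{"rotation":[0,0,0],"dp":[0,0,0],"hand":1}]'

```text
clock: 51.45
ee_pos: [0.4408, -0.2635, 0.0566]
tcp_rot: [-0.04, 0.706, 0.04, 0.706]
ft_force: [0.2, -0.4, -0.9]
width: 0.0001
```

arm_command --series '[{"rotation":[0,0,0],"dp":[0.001,0,0],"hand":1},{"rotation":[0,0,0],"dp":[0,0,0],"hand":1},{"rotation":[0,0,0],"dp":[0.001,0,0],"hand":1},{"rotation":[0,0,0],"dp":[0,0,0],"hand":1},{"rotation":[0,0,0],"dp":[0.001,0,0],"hand":1},{"rotation":[0,0,0],"dp":[0,0,0],"hand":1},{"rotation":[0,0,0],"dp":[0,0,0],"hand":1},{"rotation":[0,0,0],"dp":[0,0,0],"hand":1},{"rotation":[0,0,0],"dp":[0,0,0],"hand":1},{"rotation":[0,0,0],"dp":[0,0,0],"hand":1}]'

```text
clock: 52.7
ee_pos: [0.4408, -0.2635, 0.0536]
tcp_rot: [-0.04, 0.706, 0.04, 0.706]
ft_force: [-0.6, -0.6, 0.2]
width: 0.0002
```

Run:
```python
from h import *
for i in range(4):
    p,Rt,s=tool(); im=manip.capture("wrist"); print(p.round(4),s["ft_force"].round(2),s["width"])
cv2.imwrite("pics/w15.png",im); C=manip.calibration("wrist")
print(proj(C,[.4388,-.2637,.063]),proj(C,p))
for a in manip.regions_of("wrist","start_top")[:2]: print(a["conf"],a["extent"])
sd=manip.capture("side"); 
for a in manip.regions_of("side","start_top")[:2]: print(a["conf"],a["extent"])
D=manip.calibration("side"); print("side btn exp",proj(D,[.4388,-.2637,.063]),"tcp",proj(D,p))
cv2.imwrite("pics/c15.png",np.hstack([cv2.resize(im[120:400,200:450],(450,504),interpolation=2),cv2.resize(sd[240:330,300:362],(347,504),interpolation=2)]))
```

```text
[ 0.4408 -0.2635  0.0536] [-0.58 -0.63  0.19] 0.00024349038486224216
[ 0.4409 -0.2635  0.0537] [-0.64 -0.49 -0.63] -0.00029474134887961764
[ 0.4408 -0.2634  0.0536] [ 0.07 -0.5   0.44] -0.00012016599039693788
[ 0.4408 -0.2635  0.0536] [ 0.31 -0.07 -0.63] -0.00012001288012222283
[324.79946495 249.13723788] [324.81992569 244.96178664]
0.68 [294.6, 222.1, 56.8, 37.7]
0.54 [334.4, 283.7, 10.2, 9.0]
side btn exp [339.63734618 286.67716022] tcp [340.17322701 289.20697443]
```

The viewer is used up, so I'll inspect the button and fingertip numerically, with a region mask and a coarse brightness grid.

Run:
```python
from h import *
im=manip.capture("wrist"); g=cv2.cvtColor(im,6); b=cv2.imread("pics/w14.png",0)
print("now rows 200..330 step6, cols 276..372 step 6")
for r in range(196,336,6): print(r,' '.join('%3d'%v for v in g[r,276:376,][::6]))
m=manip.regions_of("wrist","start_top")[0]["pixels"]
for r in range(216,270,4): print(r,''.join('#' if v else '.' for v in m[r,280:366:2]))
```

```text
now rows 200..330 step6, cols 276..372 step 6
196 219 219 220 220 219 218 218 218 217 216 214 217 216 218 215 216 214
202 221 221 222 220 218 204  44  21  21   9  26 183 215 217 216 214 214
208 220 220 220 219  40  33  64  77  79  76  64  27  28 216 216 215 215
214 220 219 221  12  60  74  78  79  78  79  78  79  59  26 216 216 218
220 219 219 114  69  73  75  78  72  71  72  75  74  71  64  79 217 218
226 218 220  52  72  70  66  62  67  65  65  57  63  67  67  54 216 217
232 217 211  69  70  67  70 136 161 161 160 142  72  64  66  62 195 217
238 216 164  64  63  65 151 165 163 163 160 160 153  67  57  60 121 218
244 217  76  62  58 144 158 160 160 160 159 159 156 145  61  57  61 216
250 217 177  59  56 149 154 102 100  51 100  99 153 149  59  58 160 216
256 219 215  56  60 148 151  94  95  20  94  96 152 151  57  54 214 219
262 219 218  66  54  28  32  96  98  28  91  95  49  26  45  54 218 220
268 219 217 219  29  29  27  97  96  19  92  95  70  27  27 217 217 217
274 217 216 218  31  27  35  93  93  26  86  96  75  31  35 202 217 216
280 218 217 216  27  32  46  97  93  26  82  9
[... 645 characters left out ...]
  32  31  23  27  28  22  24
216 ...........................................
220 ...........................................
224 ................#############..............
228 .............###################...........
232 ...........#######################.........
236 ..........##########################.......
240 .........###########################.......
244 ........############################.......
248 ........############################.......
252 ........#######...............#######......
256 ........#######................#####.......
260 .........#####..................###........
264 ...........................................
268 ...........................................
```

The grid puts the visible fingertip edge at row 248, about 10–17 mm behind the nominal TCP, and the button disc is still bright round it. So the tips have probably not touched yet, which fits the zero force. I'll go down in small steps and watch the force.

arm_command --series '[{"rotation":[0,0,0],"dp":[0.001,0,0],"hand":1},{"rotation":[0,0,0],"dp":[0.001,0,0],"hand":1},{"rotation":[0,0,0],"dp":[0.001,0,0],"hand":1},{"rotation":[0,0,0],"dp":[0.001,0,0],"hand":1},{"rotation":[0,0,0],"dp":[0,0,0],"hand":1},{"rotation":[0,0,0],"dp":[0,0,0],"hand":1},{"rotation":[0,0,0],"dp":[0,0,0],"hand":1},{"rotation":[0,0,0],"dp":[0,0,0],"hand":1},{"rotation":[0,0,0],"dp":[0,0,0],"hand":1},{"rotation":[0,0,0],"dp":[0,0,0],"hand":1}]'

```text
clock: 54.4
ee_pos: [0.4409, -0.2635, 0.0496]
tcp_rot: [-0.04, 0.706, 0.04, 0.706]
ft_force: [0.3, -0.5, 0.2]
width: 0.0001
```

Run:
```python
from h import *
f=[]
for i in range(3):
    im=manip.capture("wrist"); p,Rt,s=tool(); f.append(s["ft_force"])
print(p.round(4),np.mean(f,0).round(2)); g=cv2.cvtColor(im,6)
for r in range(220,272,4): print(r,' '.join('%3d'%v for v in g[r,270:380:5]))
```

```text
[ 0.4409 -0.2635  0.0496] [0.15 0.21 0.51]
220 218 218 219 220  41  59  75  75  75  76  75  76  74  75  73  75  68  46 176 217 218 218
224 218 219 220 209  45  72  74  73  73  70  61  63  65  73  73  71  69  67  24 215 218 219
228 217 217 219  66  65  66  71  68  63  63  62  67  65  63  66  71  67  67  51 192 217 218
232 219 216 218  49  68  67  66  64  63  83 105 105 102  72  63  61  65  67  63  98 217 219
236 216 217 217  62  65  65  65  73 125 158 162 161 161 154 100  66  63  66  64  56 217 218
240 217 215 213  63  65  63  62 146 157 165 162 163 162 162 155 108  63  59  60  48 218 217
244 218 217 193  57  61  63 101 154 161 161 162 161 160 160 159 147  68  59  57  53 216 216
248 218 219 171  58  62  64 148 157 156 156 157 154 153 152 154 152 131  57  57  53 215 216
252 219 219 213  52  55  58 148 156 114  94  93  25  94  94 120 151 145  60  57  56 216 217
256 219 219 219  56  58  71 149 154 103  93  92  24  93  94 106 152 145  54  54  60 217 218
260 221 219 218  51  50  75 116 118  96  96  87  25  91  95  98 116 113  56  55 122 219 219
264 219 217 218 107  59  36  27  28  98  96  91  27  91  95  89  28  24  36  49 205 218 220
268 220 218 218 217  49  29  34  26  94  97  82  26  94  94  95  30  29  30  94 218 218 218
```

The disc's rear edge shifted by 2–3 px as the camera descended, so the button is standing still and there's no contact yet. Going on down.

arm_command --series '[{"rotation":[0,0,0],"dp":[0.001,0,-0.001],"hand":1},{"rotation":[0,0,0],"dp":[0.001,0,-0.001],"hand":1},{"rotation":[0,0,0],"dp":[0.001,0,0],"hand":1},{"rotation":[0,0,0],"dp":[0.001,0,0],"hand":1},{"rotation":[0,0,0],"dp":[0.001,0,0],"hand":1},{"rotation":[0,0,0],"dp":[0,0,0],"hand":1},{"rotation":[0,0,0],"dp":[0,0,0],"hand":1},{"rotation":[0,0,0],"dp":[0,0,0],"hand":1},{"rotation":[0,0,0],"dp":[0,0,0],"hand":1},{"rotation":[0,0,0],"dp":[0,0,0],"hand":1}]'

```text
clock: 55.8
ee_pos: [0.4388, -0.2637, 0.0446]
tcp_rot: [-0.04, 0.706, 0.04, 0.706]
ft_force: [-0.5, 0.5, 1.2]
width: 0.0
```

```bash
cat > b.py <<'E'
from h import *
f=[]
for i in range(3):
    im=manip.capture("wrist"); p,Rt,s=tool(); f.append(s["ft_force"])
print(p.round(4),np.mean(f,0).round(2)); g=cv2.cvtColor(im,6)
print([(r,int(g[r,315:335].mean())) for r in range(222,262,2)])
E
python3 b.py
```

```text
[ 0.4388 -0.2637  0.0446] [-1.57  1.    1.91]
[(222, 76), (224, 75), (226, 74), (228, 73), (230, 72), (232, 64), (234, 63), (236, 65), (238, 74), (240, 131), (242, 157), (244, 161), (246, 162), (248, 157), (250, 82), (252, 68), (254, 68), (256, 69), (258, 68), (260, 68)]
```

Force 1.9 N, so contact has begun. Pressing further.

arm_command --series '[{"rotation":[0,0,0],"dp":[0.001,0,0],"hand":1},{"rotation":[0,0,0],"dp":[0.001,0,0],"hand":1},{"rotation":[0,0,0],"dp":[0.001,0,0],"hand":1},{"rotation":[0,0,0],"dp":[0.001,0,0],"hand":1},{"rotation":[0,0,0],"dp":[0,0,0],"hand":1},{"rotation":[0,0,0],"dp":[0,0,0],"hand":1},{"rotation":[0,0,0],"dp":[0,0,0],"hand":1},{"rotation":[0,0,0],"dp":[0,0,0],"hand":1},{"rotation":[0,0,0],"dp":[0,0,0],"hand":1},{"rotation":[0,0,0],"dp":[0,0,0],"hand":1}]'

```text
clock: 57.2
ee_pos: [0.4389, -0.2637, 0.0407]
tcp_rot: [-0.04, 0.706, 0.04, 0.706]
ft_force: [-0.8, 0.2, 4.8]
width: 0.0001
```

```bash
python3 b.py
```

```text
[ 0.4389 -0.2637  0.0407] [-1.23  1.05  4.04]
[(222, 75), (224, 75), (226, 74), (228, 74), (230, 72), (232, 71), (234, 70), (236, 65), (238, 76), (240, 134), (242, 157), (244, 160), (246, 162), (248, 157), (250, 82), (252, 70), (254, 69), (256, 69), (258, 68), (260, 68)]
```

arm_command --series '[{"rotation":[0,0,0],"dp":[0.001,0,0],"hand":1},{"rotation":[0,0,0],"dp":[0.001,0,0],"hand":1},{"rotation":[0,0,0],"dp":[0.001,0,0],"hand":1},{"rotation":[0,0,0],"dp":[0.001,0,0],"hand":1},{"rotation":[0,0,0],"dp":[0,0,0],"hand":1},{"rotation":[0,0,0],"dp":[0,0,0],"hand":1},{"rotation":[0,0,0],"dp":[0,0,0],"hand":1},{"rotation":[0,0,0],"dp":[0,0,0],"hand":1},{"rotation":[0,0,0],"dp":[0,0,0],"hand":1},{"rotation":[0,0,0],"dp":[0,0,0],"hand":1}]'

```text
clock: 58.6
ee_pos: [0.4391, -0.2639, 0.0395]
tcp_rot: [-0.04, 0.706, 0.04, 0.706]
ft_force: [-9.2, 5.7, 22.0]
width: -0.0001
```

```bash
python3 b.py
```

```text
[ 0.4391 -0.2639  0.0396] [-9.23  6.32 21.63]
[(222, 75), (224, 75), (226, 74), (228, 74), (230, 73), (232, 72), (234, 71), (236, 67), (238, 78), (240, 142), (242, 158), (244, 161), (246, 162), (248, 157), (250, 81), (252, 69), (254, 69), (256, 69), (258, 69), (260, 69)]
```

The button is bottomed out: 22 N with no further travel. Rising, then a numeric check of canisters, tray and sleeve from above.

arm_command --series '[{"rotation":[0,0,0],"dp":[-0.01,0,0],"hand":1},{"rotation":[0,0,0],"dp":[-0.04,0,0],"hand":1},{"rotation":[0,0,0],"dp":[-0.06,0,0],"hand":1},{"rotation":[0,0,0],"dp":[-0.06,0,0],"hand":1},{"rotation":[0,0,0],"dp":[-0.06,0,0],"hand":1},{"rotation":[0,0,0],"dp":[-0.03,0,0.04],"hand":1},{"rotation":[0,0,0],"dp":[0,0,0.05],"hand":1},{"rotation":[0,0,0],"dp":[0,0,0.05],"hand":1},{"rotation":[0,0,0],"dp":[0,0,0],"hand":1},{"rotation":[0,0,0],"dp":[0,0,0],"hand":1}]'

```text
clock: 60.0
ee_pos: [0.5776, -0.2479, 0.2954]
tcp_rot: [-0.039, 0.707, 0.04, 0.705]
ft_force: [0.3, 0.1, -0.9]
width: 0.0002
```

Run:
```python
from h import *
from tray import trayfit
p,Rt,s=tool(); C=manip.calibration("wrist"); im=manip.capture("wrist"); cv2.imwrite("pics/w20.png",im); print(p.round(4),s["ft_force"].round(1))
H=np.array([.578,-.248]);Z=np.array([.994,.112]);Y=np.array([-.112,.994])
sd=tuple(int(v) for v in proj(C,np.r_[H+.06*Y,.061])); print(trayfit(im,C,.061,sd))
W={0:(48,48),1:(-48,48),2:(-48,-48),3:(48,-48)}
for k,(a,b) in W.items(): w=H+a/1e3*Z+b/1e3*Y; print("well",k,w.round(4),"mid px wrist",proj(C,np.r_[w,.0905]).round(1),"side",proj(manip.calibration("side"),np.r_[w,.0905]).round(1),"scene",proj(manip.calibration("scene"),np.r_[w,.0905]).round(1))
for n in ("wrist","side","scene"):
    if n!="wrist": cv2.imwrite(f"pics/{n}20.png",manip.capture(n))
    c=manip.calibration(n)
    print(n,[(a,q,atz(c,q,.0905)[:2].round(4).tolist()) for a,q in spot(n,"can0_mid")], [(round(a["conf"],2),np.round(a["extent"]).tolist()) for a in manip.regions_of(n,"can0_mid")])
    print(" sleeve",[(a,q,atz(c,q,.045)[:2].round(4).tolist()) for a,q in spot(n,"sleeve_mid",2)]," start",[(a,q,atz(c,q,.063)[:2].round(4).tolist()) for a,q in spot(n,"start_top",1)])
```

```text
[ 0.5776 -0.2479  0.2954] [ 0.3  0.1 -0.9]
((578.6773681640625, -248.23532104492188), (149.47706604003906, 149.97300720214844), 6.310431003570557)
well 0 [ 0.6203 -0.1949] mid px wrist [367.4 208.3] side [389.8 242.7] scene [247.7 209.9]
well 1 [ 0.5249 -0.2057] mid px wrist [370.6 120.3] side [360.4 254. ] scene [258.6 195.2]
well 2 [ 0.5357 -0.3011] mid px wrist [277.9 120.5] side [384.  277.3] scene [234.4 190.6]
well 3 [ 0.6311 -0.2903] mid px wrist [281.4 208.5] side [414.7 264. ] scene [222.4 204.9]
wrist [(0.88, [365.3, 208.6], [0.6211, -0.1974])] [(0.66, [348.0, 184.0, 47.0, 44.0])]
 sleeve [(0.68, [583.5, 45.9], [0.4229, 0.0208])]  start []
side [(0.56, [391.7, 242.4], [0.6256, -0.1958])] [(0.69, [383.0, 225.0, 14.0, 23.0])]
 sleeve [(0.63, [293.3, 233.9], [0.4158, -0.0045])]  start [(0.64, [337.1, 288.3], [0.4309, -0.2661])]
scene [(0.5, [246.7, 210.7], [0.6256, -0.1957]), (0.48, [259.9, 195.3], [0.5236, -0.201])] [(0.45, [243.0, 197.0, 13.0, 25.0])]
 sleeve [(0.68, [329.2, 207.1], [0.4276, 0.0335])]  start []
```

Run:
```python
from h import *
C=manip.calibration("wrist"); g=cv2.imread("pics/w20.png",0)
H=np.array([.5785,-.248]);Z=np.array([.994,.112]);Y=np.array([-.112,.994])
for k,(a,b) in {0:(48,48),1:(-48,48),2:(-48,-48),3:(48,-48)}.items():
    w=H+a/1e3*Z+b/1e3*Y
    c=proj(C,np.r_[w,.09]); x,y=c.round().astype(int)
    m=(g[y-38:y+38,x-38:x+38]<150).astype(np.uint8); n,l,st,ce=cv2.connectedComponentsWithStats(m); i=l[38,38] or 1+st[1:,4].argmax()
    print("well",k,"body top px",c.round(1),"bar px",proj(C,np.r_[w,.136]).round(1),"blob box",(st[i,:4]+[x-38,y-38,0,0]).tolist(),"area",st[i,4])
    print("\n".join(''.join(' .:-=+*#'[7-v//32] for v in r[::2]) for r in g[y-36:y+44:4,x-36:x+38]))
```

```text
well 0 body top px [367.5 207.6] bar px [372.9 222.2] blob box [329, 170, 76, 76] area 3329
==.....                      :::+++++
==.....                      -::+++++
.......                      -.-+++++
.......       ..:-:.         -.-+++++
......     .=+++++++++=.    .-.=+++++
         .=++++**+++**++-   .-.=+++++
        .=++*+=+=++=+==++-  .:.++++++
        :+++==++==++=+=+=-  .::++++++
        :+++===++=++===+==. :::++++++
         -+=+=+=++++===+++=.:::++++++
          :++===++=++===+++==.:++++++
           =+++==++++===-:++=:-++++++
           ::::::::::::::-----=++++++
============:::::::::::.::::.:-++++++
+++++++++++++++++++========---=++++++
+++++++++++++++++++++++++++++++++++++
+++++++++++++++++++++++++++++++++++++
+++++++++++++++++++++++++++++++++++++
+++++++++++++++++++++++++++++++++++++
+++++++++++++++++++++++++++++++++++++
well 1 body top px [370.7 120. ] bar px [377.  123.9] blob box [349, 100, 46, 38] area 904
.................==============++++++
................................=++++
=-============================:.=++++
                             .::=++++
     
[... 1602 characters left out ...]
         ....:==
+++++:..                      .......
+++++-.:        .:--:.        .......
+++++=.:     :====+=+===-.    .......
+++++=.:   .========+=====-          
+++++=.:  .==========+=====-         
++++++::  .==+++=++=++=++++=.        
++++++::. .==++=++====+++===.        
++++++::.  .=========+==+==.         
++++++:..    :===========-.          
++++++-..      .:--==-:.             
++++++=..                            
+++++++==============================
+++++++++++++++++++++++++++++++++++++
+++++++++++++++++++++++++++++++++++++
+++++++++++++++++++++++++++++++++++++
+++++++++++++++++++++++++++++++++++++
+++++++++++++++++++++++++++++++++++++
+++++++++++++++++++++++++++++++++++++
```

Wells 1 and 2 are mirror images of each other with their bars where expected. Well 0 is filled and well 3 empty. Handing in.

```bash
python3 -c "
from station import manip
print(manip.job_done())"
```

```text
the job is handed in; nothing more can be done
None
```

All the steps are done and the job is handed in at about 60 s of robot time. No verdict was reported.

- **Sleeve and tray:** the sleeve stands upright in the dish. The tray went over shaft and pin with no side load until it touched down. In the last check it was centred within about 1 mm of the shaft, level with the unit top and lined up with it.
- **Canisters:** three were on the rack, and the fourth hook was empty. They stand in wells 0, 1 and 2; their set-down heights and the final image check agree that they are fully down. On the second and third I felt no contact just before the final lowering and release, so their depth rests on arm height, good to about 1 mm.
- **Start button:** it bottomed out at about 22 N, then the arm rose clear. The fingertips met the button with the TCP reading about 18 mm below the expected height. I crept down until the force rose, and the picture showed the button moving with the fingers.
- **Not checked:** I did not measure the button's return, but nothing touches it. I also did not measure the glasses, bottles and cup again at the end; nothing was felt or seen to touch them.
- **Other disagreements:** the networks reported only one or two of the three canisters per view, so I confirmed wells 1 and 2 from the pixels. They put the sleeve 1 to 4 cm apart in the last three views, and the upright reading comes from the last picture before the button press. The picture limit was also reached before I could view the button press, so I checked that numerically.

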